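# Make up the fitting tray for one injector

### The arm

A 6-joint arm with a two-finger parallel gripper is mounted at the origin on a cart in front of the work surface, level with it; the furniture and walls round the work are solid. World frame = base frame: x ahead of the robot, y to its left, z up, the work surface at z = 0. Lengths are in m, angles in rad, forces in N, time in s.
With the tool pointing down it reaches from about 0.425 to 0.95 m from the base axis. Payload 3.5 kg.
Tool frame: the origin (TCP) lies between the finger pads; the fingertips stand 14 mm ahead of it and the grasp point (between the pads) lies 5 mm behind it (ctrl.tip_extent is the distance from the TCP to the fingertips, in m); x points along the fingers, z is the direction in which the jaws open and shut, and the axes are right-handed (so a half turn about x gives the same grasp; the last joint's range is limited). The gripper opens to 85 mm and grips with 20 to 120 N. Pads are 22 mm wide; open, the fingers measure 114 mm over their backs; the gripper's body (76 mm by 85 mm) begins 54 mm behind the grasp point. The pads swing forward as they close: fully open they stand 13 mm farther back than shut.
Start: joints at [-1.418, 0.286, 1.577, -0, 1.279, -0.15], TCP at [0.201, -0.644, 0.245] pointing down, gripper open.
Joint ranges: [-2.77, 2.77], [-0.9, 2.22], [0.21, 2.48], [-1.53, 4.67], [0.24, 2.81], [-2.84, 2.84]. Speed limits (rad/s): [2.79, 2.79, 3.14, 3.14, 3.14, 3.14].

### API

Orientations are given as a unit quaternion [x, y, z, w].
In Python, from plant import ctrl gives the robot as it stands.
- The arm moves only by the tool move_arm, never from a script. Its argument "commands" is one flat list of numbers, 4 for each row, row after row: the shift along the tool's x, y, z in units of 25 mm (1.0 is 25 mm), then the turn about the tool's x in units of 5 degrees (1.0 is 5 degrees). A call has 1 to 20 rows; each row shifts and turns the commanded pose from where the row before left it, along the tool's axes as they then stand; what a row does not reach is not made up. A row lasts 1/8 s, in which the tool goes at most 62.5 mm and 10.7 degrees, less where a joint would pass 70% of its speed; a pose out of reach is approached as far as the arm can. A call is refused whole if a number of a shift passes 1 or a number of a turn 1, either way. A call with a gripper value outside its range is refused whole. "jaw" is the finger opening in mm, from 0 to 85.4, set as the call begins (left out, the last holds). The fingers move at their own pace and stop on an object; "force" is the grip in N (left out, the last holds). Time passes only in rows, so rows that do not move let the fingers close. It gives the time, the measured TCP pose, the force and the opening at its end, in the units of the state.
- ctrl.get_state(): the state, without advancing time (a new reading comes with each control period).
- ctrl.read_camera(name): name is "scene" or "top" or "wrist"; returns the picture (420x560x3 uint8, red, green, blue); there is no depth.
- ctrl.get_calibration(name): a dict with "camera_matrix" (3x3 intrinsics, pixels), "camera_from_world" (4x4, takes a point from world to camera coordinates); the wrist camera has in their place "mount" (4x4, takes a point from camera to tool coordinates, whose origin is the TCP and whose axes are the tool frame's). Camera axes: x right, y down, z forward; pixel columns grow to the right and rows downward; lengths in m; the calibration is good to about 2 mm. The wrist camera is an equidistant fisheye: a pixel r from the principal point sees the ray r / f radians off the axis. A picture is of the moment at which its call begins: read the wrist's pose just before it. get_calibration takes no time and is no camera call.
- ctrl.sign_off(): hands the job in, once; it reports no verdict.
The state is a dict: "time": time; "qpos": joint angles; "dq": joint speeds; "joint_efforts": joint torques, N m; "eef_pos": TCP position; "tcp_rot": TCP orientation; "contact_force": force on the tool from outside, world axes, zero at the start; "wrist_torque": the same for the moment, N m; "opening": opening from 0.0 (shut) to 1.0 (fully open).
Only numpy, scipy, OpenCV 4.12 (cv2) and the standard library are available. Lean on these libraries where they do the work, as an engineer would, in place of code of your own. Each camera call takes 0.05 s, during which the arm holds its last target.

### The job

Make up the tray for fitting one injector: from what is lying out on the bare bench (not on the dark mat), lay the injector in the two V saddles, the shorter spanner flat in the two notches of the spanner rest, the shorter reamer in its slot and the smaller union nut flat on its seat beside that slot, each well centred and fully down in its place. The longer spanner, the longer reamer and the larger nut belong to another kit: leave them lying where they are.

Things in the scene. Friction and masses are not known exactly. Their poses are not given: they have to be found in the camera images.
- injector_mid (a point): Injector to pack: slim, white and silver, 195 mm long, alone on the bare bench (those on the dark mat are others). Point: middle of its 24 mm thick, 112 mm long body, 12.5 mm above its underside; take it across here. y along it: tip at -y (116 mm away), black plug end at +y (79 mm); z up. An inlet stub rises to 48 mm, 5 to 25 mm from the point towards the plug. 0.5 kg.
- spanner_short_mid (a point): Spanner to pack: the shorter one, dull steel, 199 mm long, 33 mm wide at the jaws, 8 mm thick. Point: its middle, 4 mm above its underside; y along it, z up. The shank at the middle is 16 mm wide and 5 mm thick (1 to 6 mm above the underside). 0.09 kg.
- reamer_short_mid (a point): Hand reamer to pack: the shorter, thinner black rod, 121 mm long, 10 mm thick. Point: its middle, 5 mm above its underside; y along it, z up. 0.05 kg.
- nut_small_mid (a point): Union nut to pack: the smaller, brass hexagon nut standing on its flat end, 19 mm across the flats (its x), 22 mm across the corners (its y), 16 mm high. Point: its centre, 8 mm above its underside; z up. 0.03 kg.
- spanner_long_mid (a point): Look-alike, stays: the long bright spanner, 269 mm long, 11 mm thick. Point: its middle, 5 mm above its underside; y along it.
- reamer_long_mid (a point): Look-alike, stays: the longer, thicker black reamer, 141 mm long, 13 mm thick. Point: its middle, 6.5 mm above its underside; y along it.
- nut_large_mid (a point): Look-alike, stays: the larger, plain steel union nut, 24 by 27 mm, 20 mm high. Point: its centre, 10 mm above its underside.
- injector_cradle: Fixed insert, grey blocks on a plate, 62 mm (x) by 230 mm (y), one of three at 70 mm pitch in a blue tray, rim 10 mm. Origin: middle of its underside, 3 mm over the bench. Two V saddles, |y| 29 to 51 mm, finger gap between: flat 18 mm wide seats at z 20 mm, 45 degree sides to 46 mm wide at z 34. The injector lies along y, either way round, its point over x = y = 0, underside at z 20.
- spanner_rest: Fixed grey insert, size, origin and axes as the cradle. Two notched blocks, |y| 29 to 61 mm, finger gap between them down to z 4 mm: notch floors at z 20 mm, 32 mm wide, cheeks to z 29. End plates to z 30 mm, inner faces at |y| 110 mm. The spanner lies flat in both notches along y, either way round, its middle over x = y = 0, underside at z 19 to 20.
- small_parts_insert: Fixed grey insert, size, origin and axes as the cradle. Reamer slot along y: middle x 0, y -41 mm, 26 wide, 134 long between end stops, floor z 20, sides and stops to z 28; finger gap y -70 to -12 down to z 4. Nut seat: middle x 0, y +76 mm, flat floor z 20, 62 wide, open to -x and +x, between walls at y +55 and +97 up to z 29: fingers closing along x clear them.

How it is judged:
At the end, for the whole second after the job is handed in: Injector down in both Vs (8 mm across, 15 mm along), short spanner and short reamer down in their notches (12 mm across, 15 mm along), small nut flat on its seat (15 mm); all within 5 mm of seated height, at rest. Long spanner, long reamer, large nut within 20 mm of their start (x of injector_mid in the frame of injector_cradle between -0.008 and 0.008 m and y of injector_mid in the frame of injector_cradle between -0.015 and 0.015 m and z of injector_mid in the frame of injector_cradle between 0.0275 and 0.0375 m and angle between the y axis of injector_mid and the y axis of injector_cradle, either way round below 0.1 rad and x of spanner_short_mid in the frame of spanner_rest between -0.012 and 0.012 m and y of spanner_short_mid in the frame of spanner_rest between -0.015 and 0.015 m and z of spanner_short_mid in the frame of spanner_rest between 0.0185 and 0.0285 m and angle between the y axis of spanner_short_mid and the y axis of spanner_rest, either way round below 0.2 rad and x of reamer_short_mid in the frame of small_parts_insert between -0.012 and 0.012 m and y of reamer_short_mid in the frame of small_parts_insert between -0.056 and -0.026 m and z of reamer_short_mid in the frame of small_parts_insert between 0.02 and 0.03 m and angle between the y axis of reamer_short_mid and the y axis of small_parts_insert, either way round below 0.2 rad and x of nut_small_mid in the frame of small_parts_insert between -0.015 and 0.015 m and y of nut_small_mid in the frame of small_parts_insert between 0.061 and 0.091 m and z of nut_small_mid in the frame of small_parts_insert between 0.023 and 0.033 m and angle between the z axis of nut_small_mid and the z axis of small_parts_insert, either way round below 0.1 rad and distance of each of spanner_long_mid, reamer_long_mid, nut_large_mid from where it was at the start of the episode below 0.02 m and linear speed of each of injector, spanner_short, reamer_short, nut_small below 0.02 m/s); the robot touches nothing.
It also fails if it takes over 102 s, if anything falls off the work surface, if the arm or the gripper's body presses on something with over 40 N, if the wrist force passes 120 N, or if a joint passes its speed limit or range.

## Working session

There is one attempt and no reset: what is moved stays moved. The work goes in short steps, Python scripts to look and compute and a tool call to move; the robot and the scene stay as the last step left them, time stands still between calls to the robot, and variables do not carry over. Pictures are saved under pics/ and viewed, and the job is handed in when it is done.

Besides the shell and the picture viewer there is one more tool, called after "Emit:" by a JSON object that holds its "op" and its "data", one argument or row to a line. move_arm: Moves the arm, as the interface text tells. Its arguments: {"type":"object","properties":{"commands":{"type":"array"},"jaw":{"type":"number"},"force":{"type":"number"}},"required":["commands"]}

```bash
ls; mkdir -p pics; python3 - <<'E'
from plant import ctrl
import cv2,numpy as np
np.set_printoptions(precision=4,suppress=True)
print(ctrl.get_state())
for n in ["scene","top","wrist"]:
    print(n,ctrl.get_calibration(n))
for n in ["scene","top","wrist"]:
    cv2.imwrite(f"pics/{n}0.png",ctrl.read_camera(n)[:,:,::-1])
E
```

```text
pics
{'time': 0.0, 'qpos': array([-1.418 ,  0.2872,  1.5782, -0.    ,  1.2786, -0.15  ]), 'dq': array([ 0.0009, -0.003 , -0.0002, -0.0014, -0.0013,  0.0008]), 'joint_efforts': array([  0.0008, -40.5971, -29.2632,  -0.0002,   0.0057,  -0.    ]), 'eef_pos': array([ 0.2012, -0.6437,  0.2439]), 'tcp_rot': array([ 0.4195,  0.5703, -0.4183,  0.5691]), 'contact_force': array([ 0.849 ,  0.1884, -0.4897]), 'wrist_torque': array([-0.0082,  0.0526,  0.0634]), 'opening': 1.000455148824882}
scene {'camera_matrix': array([[388.5638,   0.    , 283.098 ],
       [  0.    , 388.5638, 209.5851],
       [  0.    ,   0.    ,   1.    ]]), 'camera_from_world': array([[-0.5861, -0.8102,  0.0068,  0.4561],
       [-0.3511,  0.2464, -0.9033,  0.229 ],
       [ 0.7302, -0.5319, -0.4289,  0.4975],
       [ 0.    ,  0.    ,  0.    ,  1.    ]])}
top {'camera_matrix': array([[391.3827,   0.    , 279.1   ],
       [  0.    , 391.3827, 210.9793],
       [  0.    ,   0.    ,   1.    ]]), 'camera_from_world': array([[ 0.0275, -0.9989,  0.0388,  0.0591],
       [-0.9907, -0.0324, -0.1319,  0.6347],
       [ 0.133 , -0.0348, -0.9905,  0.8004],
       [ 0.    ,  0.    ,  0.    ,  1.    ]])}
wrist {'camera_matrix': array([[325.1923,   0.    , 278.3753],
       [  0.    , 325.1923, 209.4874],
       [  0.    ,   0.    ,   1.    ]]), 'mount': array([[-0.0001, -0.289 ,  0.9573, -0.1285],
       [ 0.0009, -0.9573, -0.289 ,  0.0743],
       [ 1.    ,  0.0008,  0.0003,  0.0002],
       [ 0.    ,  0.    ,  0.    ,  1.    ]])}
```

View pics/top0.png

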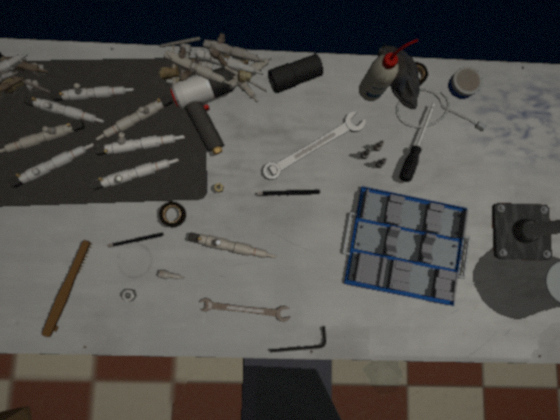

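View pics/scene0.png

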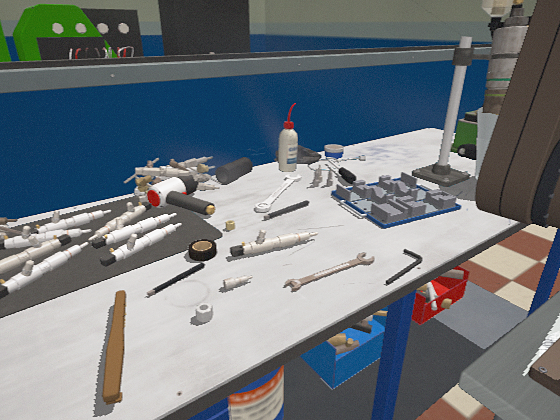

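View pics/wrist0.png

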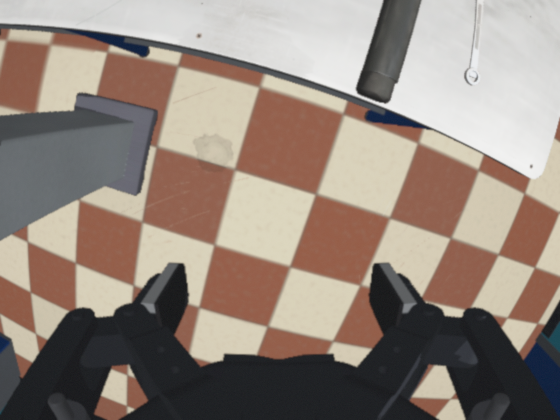

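```bash
python3 - <<'E'
import cv2
im=cv2.imread("pics/top0.png")
cv2.imwrite("pics/z1.png",cv2.resize(im[180:310,335:480],None,fx=5,fy=5,interpolation=cv2.INTER_CUBIC)[:600])
cv2.imwrite("pics/z2.png",cv2.resize(im[170:330,95:330],None,fx=3.4,fy=3.4,interpolation=cv2.INTER_CUBIC)[:600,:800])
im=cv2.imread("pics/scene0.png")
cv2.imwrite("pics/z3.png",cv2.resize(im[160:240,320:475],None,fx=5,fy=5,interpolation=cv2.INTER_CUBIC))
E
```

```text
(no output)
```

View pics/z1.png

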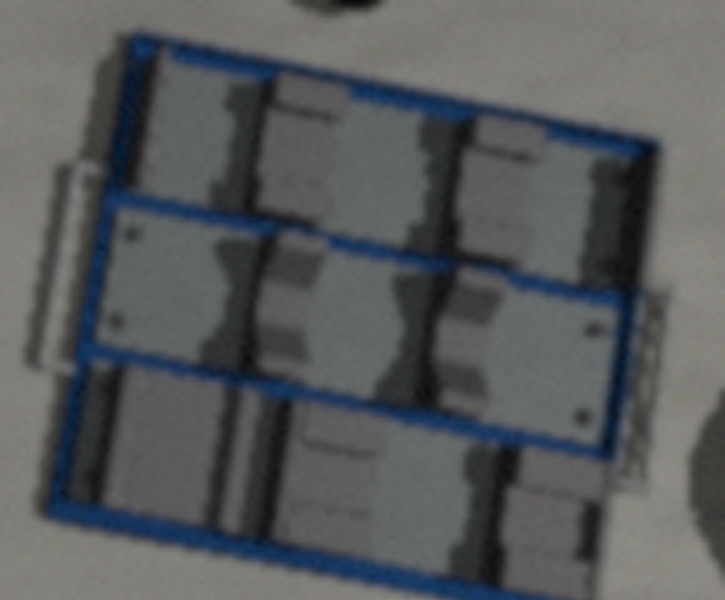

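View pics/z2.png

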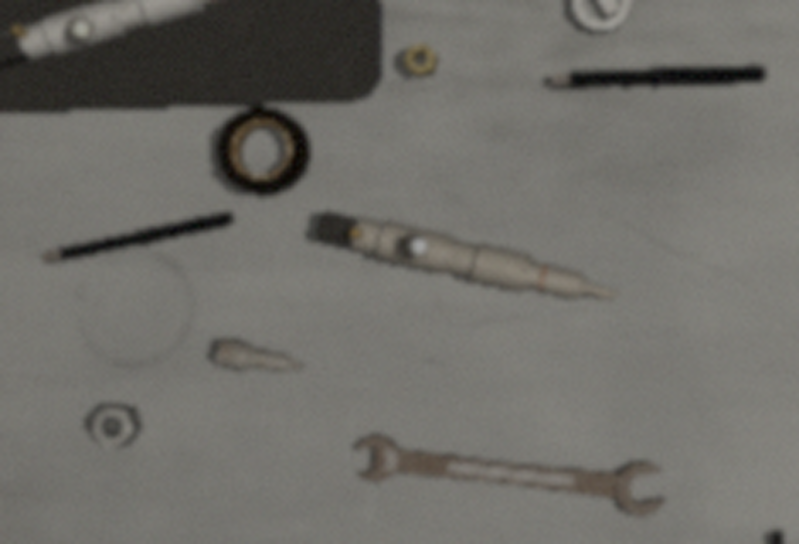

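View pics/z3.png

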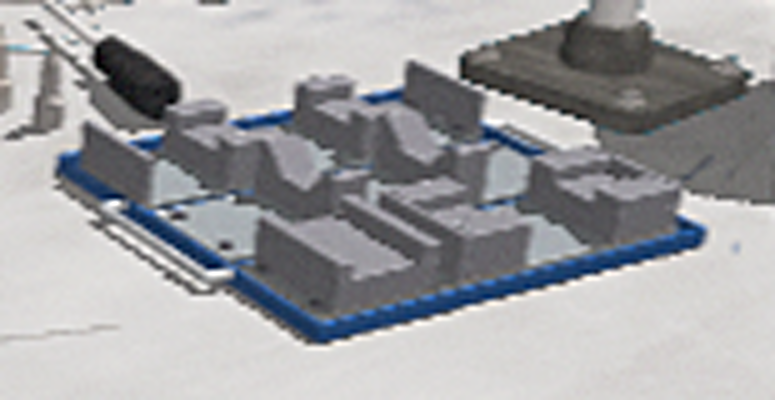

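```bash
cat > h.py <<'E'
from plant import ctrl
import cv2,numpy as np
from scipy.spatial.transform import Rotation as R
np.set_printoptions(precision=4,suppress=True)
def ray(cam,uv,pose=None):
    c=ctrl.get_calibration(cam);K=c['camera_matrix'];uv=np.atleast_2d(np.asarray(uv,float))
    d=np.c_[(uv[:,0]-K[0,2])/K[0,0],(uv[:,1]-K[1,2])/K[1,1],np.ones(len(uv))]
    if cam=='wrist':
        r=np.hypot(d[:,0],d[:,1]);s=np.sinc(r/np.pi)
        d=np.c_[d[:,0]*s,d[:,1]*s,np.cos(r)]
        T=np.eye(4);T[:3,:3]=R.from_quat(pose[1]).as_matrix();T[:3,3]=pose[0];M=T@c['mount']
    else: M=np.linalg.inv(c['camera_from_world'])
    return M[:3,3],d@M[:3,:3].T
def p2w(cam,uv,z,pose=None):
    o,d=ray(cam,uv,pose);return o+d*((z-o[2])/d[:,2])[:,None]
def w2p(cam,P,pose=None):
    c=ctrl.get_calibration(cam);K=c['camera_matrix'];P=np.atleast_2d(P)
    if cam=='wrist':
        T=np.eye(4);T[:3,:3]=R.from_quat(pose[1]).as_matrix();T[:3,3]=pose[0];M=np.linalg.inv(T@c['mount'])
    else: M=c['camera_from_world']
    q=P@M[:3,:3].T+M[:3,3]
    if cam=='wrist':
        rho=np.hypot(q[:,0],q[:,1]);th=np.arctan2(rho,q[:,2]);k=th/np.maximum(rho,1e-9)
        return np.c_[q[:,0]*k*K[0,0]+K[0,2],q[:,1]*k*K[1,1]+K[1,2]]
    return np.c_[q[:,0]/q[:,2]*K[0,0]+K[0,2],q[:,1]/q[:,2]*K[1,1]+K[1,2]]
def snap(name):
    s=ctrl.get_state();im=ctrl.read_camera('wrist');cv2.imwrite(f'pics/{name}.png',im[:,:,::-1])
    np.savez(f'pics/{name}.npz',p=s['eef_pos'],q=s['tcp_rot']);return (s['eef_pos'],s['tcp_rot']),im
def load(name):
    d=np.load(f'pics/{name}.npz');return (d['p'],d['q'])
E
python3 - <<'E'
from h import *
for n,uv,z in [('inj plug',(188,237),.0125),('inj tip',(275,256),.0125),('spS a',(201,304),.004),('spS b',(288,314),.004),('reamS a',(109,245),.005),('b',(163,235),.005),
 ('reamL a',(257,193),.006),('b',(320,191),.006),('nutS',(218,188),.016),('nutL',(128,295),.02),('spL a',(270,171),.005),('b',(356,122),.005),('tool',(80,245),0),
 ('trayTL',(362,188),.01),('TR',(466,208),.01),('BR',(453,302),.01),('BL',(345,283),.01)]:
    print(n,p2w('top',uv,z)[0])
s=ctrl.get_state();print(R.from_quat(s['tcp_rot']).as_matrix())
E
```

```text
inj plug [0.5727 0.2746 0.0125]
inj tip [0.5368 0.0834 0.0125]
spS a [0.4295 0.24   0.004 ]
spS b [0.4127 0.0513 0.004 ]
reamS a [0.5506 0.4457 0.005 ]
b [0.5759 0.3308 0.005 ]
reamL a [0.6765 0.1277 0.006 ]
b [ 0.686  -0.0145  0.006 ]
nutS [0.683  0.2142 0.016 ]
nutL [0.4461 0.3916 0.02  ]
spL a [0.7284 0.1001 0.005 ]
b [ 0.8525 -0.0967  0.005 ]
tool [0.5489 0.51   0.    ]
trayTL [ 0.6955 -0.1094  0.01  ]
TR [ 0.6575 -0.3479  0.01  ]
BR [ 0.4474 -0.3111  0.01  ]
BL [ 0.4825 -0.0717  0.01  ]
[[-0.0003  0.9545  0.2981]
 [ 0.0018  0.2981 -0.9545]
 [-1.      0.0003 -0.0018]]
```

```bash
cat >> h.py <<'E'
def yawof(q): 
    m=R.from_quat(q).as_matrix(); return np.degrees(np.arctan2(m[1,2],m[0,2]))
def plan(wps,dec=2,start=None,step=0.95):
    """wps: list of (x,y,z,yaw_deg, min_rows). prints rows"""
    s=ctrl.get_state() if start is None else None
    p,q=(s['eef_pos'],s['tcp_rot']) if start is None else start
    M=R.from_quat(q).as_matrix();p=p.copy()
    for w in wps:
        tgt=np.array(w[:3]);mn=w[4] if len(w)>4 else 1
        y0=np.degrees(np.arctan2(M[1,2],M[0,2]));dy=(w[3]-y0+180)%360-180
        n=max(mn,int(np.ceil(abs(dy)/5/step)))
        while True:
            MM=M.copy();pp=p.copy();rows=[]
            t=np.round(-dy/n/5,dec);ok=True
            for k in range(n):
                g=p+(tgt-p)*(k+1)/n
                sh=np.round(MM.T@(g-pp)/0.025,dec)
                if np.abs(sh).max()>1: ok=False;break
                rows.append([*sh,t]);pp=pp+MM@sh*0.025
                MM=MM@R.from_rotvec([np.radians(t*5),0,0]).as_matrix()
            if ok: break
            n+=1
        M=MM;p=pp
        print(n,'rows ->',p,'yaw',np.degrees(np.arctan2(M[1,2],M[0,2])))
        print(', '.join(' '.join(f'{v+0:g},' for v in r).rstrip(',') for r in rows))
def st():
    s=ctrl.get_state();print(round(s['time'],2),s['eef_pos'],'yaw',round(yawof(s['tcp_rot']),2),'F',s['contact_force'],'open',round(s['opening'],3))
E
python3 - <<'E'
from h import *
print(ctrl.tip_extent, p2w('top',(520,232),.02), p2w('scene',(440,170),.03))
plan([(.571,-.21,.25,-9)])
E
```

```text
0.014 [[ 0.6056 -0.4641  0.02  ]] [[ 0.5977 -0.4467  0.03  ]]
23 rows -> [ 0.571  -0.21    0.2499] yaw -9.40378568039274
-0.01, 0.84, -0.53, -0.55, -0.01, 0.86, -0.49, -0.55, -0.01, 0.89, -0.44, -0.55, -0.01, 0.9, -0.4, -0.55, 0, 0.93, -0.36, -0.55, -0.01, 0.94, -0.32, -0.55, -0.01, 0.95, -0.27, -0.55, -0.01, 0.97, -0.22, -0.55, -0.01, 0.97, -0.17, -0.55, -0.01, 0.99, -0.13, -0.55, -0.01, 0.98, -0.08, -0.55, -0.01, 1, -0.04, -0.55, 0, 0.99, 0.02, -0.55, -0.01, 0.99, 0.06, -0.55, -0.01, 0.98, 0.11, -0.55, -0.01, 0.98, 0.15, -0.55, -0.01, 0.97, 0.2, -0.55, -0.01, 0.96, 0.25, -0.55, -0.01, 0.95, 0.3, -0.55, -0.01, 0.93, 0.34, -0.55, 0, 0.91, 0.38, -0.55, -0.01, 0.9, 0.43, -0.55, -0.01, 0.87, 0.47, -0.55
```

Emit:
{"op": "move_arm", "data": {
  "commands": [0, 0.85, -0.55, -0.55, 0, 0.85, -0.5, -0.55, 0, 0.9, -0.45, -0.55, 0, 0.9, -0.4, -0.55, 0, 0.95, -0.35, -0.55, 0, 0.95, -0.3, -0.55, 0, 0.95, -0.25, -0.55, 0, 0.95, -0.2, -0.55, 0, 1, -0.15, -0.55, 0, 1, -0.15, -0.55, 0, 1, -0.1, -0.55, 0, 1, -0.05, -0.55, 0, 1, 0, -0.55, 0, 1, 0.05, -0.55, 0, 1, 0.1, -0.55, 0, 1, 0.15, -0.55, 0, 0.95, 0.2, -0.55, 0, 0.95, 0.25, -0.55, 0, 0.95, 0.3, -0.55, 0, 0.95, 0.35, -0.55],
  "jaw": 60
}}

```text
time: 2.65
eef_pos: [0.5254, -0.263, 0.2453]
tcp_rot: [0.107, 0.699, -0.107, 0.699]
contact_force: [1.0, -0.8, 0.2]
opening: 0.702
```

Emit:
{"op": "move_arm", "data": {
  "commands": [0, 0.9, 0.4, -0.55, 0, 0.9, 0.4, -0.55, 0, 0.85, 0.45, -0.55, 0, 0, 0, 0]
}}

```text
time: 3.15
eef_pos: [0.5727, -0.2066, 0.2452]
tcp_rot: [0.057, 0.705, -0.057, 0.705]
contact_force: [-0.2, -0.1, -0.8]
opening: 0.702
```

```bash
python3 - <<'E'
from h import *
st();snap('tray1');st()
E
```

```text
3.15 [ 0.5727 -0.2066  0.2452] yaw -9.21 F [-0.1673 -0.089  -0.7697] open 0.702
3.2 [ 0.5722 -0.2074  0.2452] yaw -9.29 F [ 0.0536 -0.5265  0.6415] open 0.701
```

View pics/tray1.png

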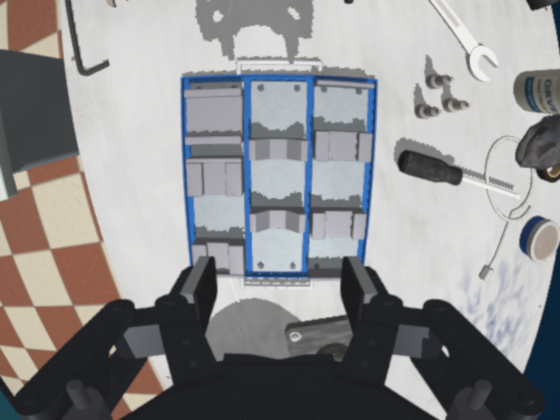

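```bash
python3 - <<'E'
from h import *
im=cv2.imread("pics/tray1.png")
cv2.imwrite("pics/z4.png",cv2.resize(im[65:275,170:390],None,fx=2.85,fy=2.85,interpolation=cv2.INTER_CUBIC)[:600])
def model(cx,cy,yaw):
    c,s=np.cos(yaw),np.sin(yaw);
    def W(k,P): # k insert index -1 small,0 cradle,1 spanner
        P=np.array(P,float);x=P[:,0]+.07*k;y=P[:,1];return np.c_[cx+c*x-s*y,cy+s*x+c*y,P[:,2]+.003]
    return W
W=model(.571,-.21,np.radians(-9.06));pose=load('tray1');Z=2.85
o=cv2.imread('pics/z4.png')
def box(k,x0,x1,y0,y1,z,col):
    q=w2p('wrist',W(k,[[x0,y0,z],[x1,y0,z],[x1,y1,z],[x0,y1,z]]),pose)
    q=(q-[170,65])*Z;cv2.polylines(o,[q.astype(np.int32)],True,col,1)
for k in(-1,0,1):box(k,-.031,.031,-.115,.115,0.001,(0,255,0))
for sg in(1,-1):
    a,b=sorted([sg*.029,sg*.061]);box(1,-.031,.031,a,b,.029,(0,0,255))
    a,b=sorted([sg*.029,sg*.051]);box(0,-.023,.023,a,b,.034,(0,0,255))
box(-1,-.013,.013,-.108,.026,.028,(0,0,255));box(-1,-.031,.031,.055,.097,.02,(255,0,255))
cv2.imwrite('pics/o1.png',o)
E
```

```text
(no output)
```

View pics/o1.png

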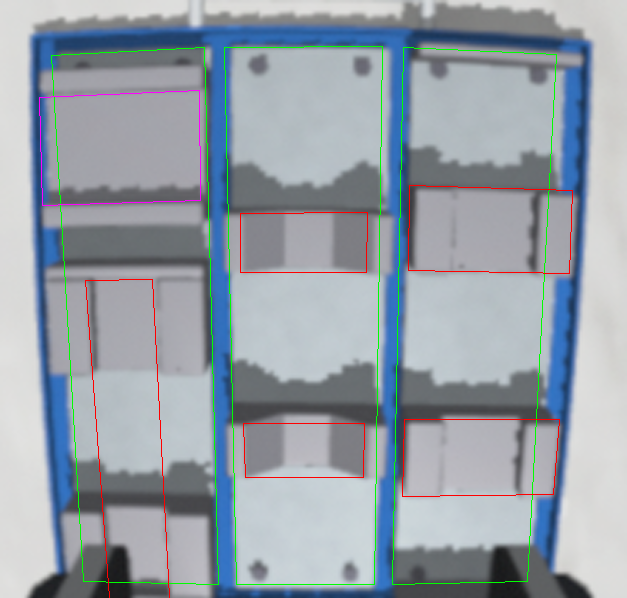

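View pics/z4.png

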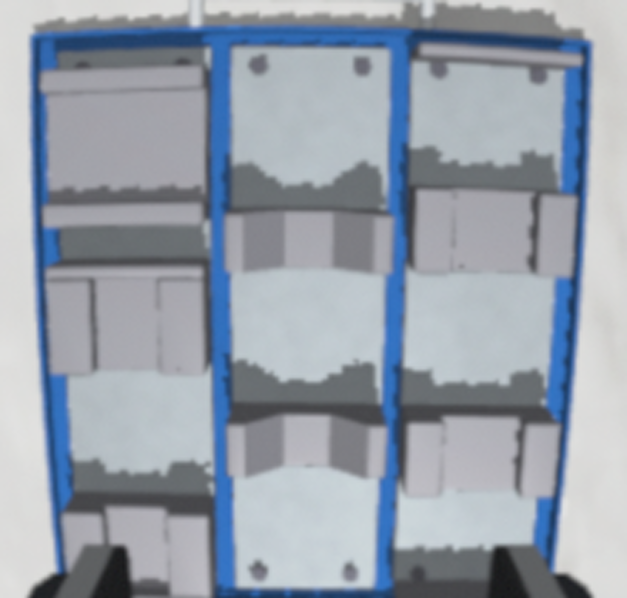

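```bash
cat >> h.py <<'E'
def Wm(prm,k,P):
    cx,cy,yaw=prm[:3];c,s=np.cos(yaw),np.sin(yaw);P=np.atleast_2d(np.array(P,float));x=P[:,0]+.07*k;y=P[:,1]
    return np.c_[cx+c*x-s*y,cy+s*x+c*y,P[:,2]+.003]
E
python3 - <<'E'
from h import *
from scipy.optimize import least_squares
pose=load('tray1')
L=[(0,[-.031,.029,.034],(227,270)),(0,[.031,.029,.034],(392,272)),(0,[-.009,.029,.02],(287,268)),(0,[.009,.029,.02],(334,268)),
(0,[-.031,-.051,.034],(230,476)),(0,[.031,-.051,.034],(386,476)),(0,[-.009,-.051,.02],(287,466)),(0,[.009,-.051,.02],(331,466)),
(1,[-.031,.061,.029],(416,188)),(1,[.031,.061,.029],(577,194)),(1,[-.031,.029,.029],(416,272)),(1,[.031,.029,.029],(574,276)),
(1,[-.031,-.029,.029],(406,419)),(1,[.031,-.029,.029],(559,424)),(1,[-.031,-.061,.029],(405,496)),(1,[.031,-.061,.029],(556,496)),
(-1,[-.031,-.012,.028],(50,374)),(-1,[.031,-.012,.028],(208,374))]
px=np.array([l[2] for l in L])/2.85+[170,65]
def f(p):return (w2p('wrist',np.vstack([Wm(p,l[0],l[1]) for l in L]),pose)-px).ravel()
r=least_squares(f,[.571,-.21,-.158],loss='soft_l1')
print(r.x,np.degrees(r.x[2]));print(f(r.x).reshape(-1,2))
np.save('tray.npy',r.x)
print('top check',w2p('top',Wm(r.x,0,[[.108,.12,.007],[.108,-.12,.007],[-.108,-.12,.007],[-.108,.12,.007]])))
for k,P in[(-1,[0,-.041,.025]),(-1,[0,.076,.028]),(0,[0,0,.0325]),(1,[0,0,.0235])]:print(Wm(r.x,k,P))
E
```

```text
[ 0.5728 -0.2101 -0.1705] -9.7663969042972
[[-0.6592  0.4681]
 [ 0.778   0.4026]
 [-0.3386 -0.5413]
 [-0.232  -0.3632]
 [-0.7652  0.0991]
 [ 0.3695  0.6778]
 [-0.6385 -0.4644]
 [-0.3952 -0.3016]
 [ 0.3005 -0.6534]
 [ 0.7468 -0.2618]
 [-0.5756 -0.1116]
 [ 0.1446  0.2315]
 [ 0.9319  0.4872]
 [ 1.3785 -0.758 ]
 [ 0.0162  0.3515]
 [-0.2204  0.2952]
 [ 0.3034  0.1027]
 [-0.4129  0.4051]]
top check [[362.3287 186.2081]
 [465.4358 207.3869]
 [452.5391 302.6267]
 [345.8323 281.0302]]
[[ 0.4969 -0.2386  0.028 ]]
[[ 0.5167 -0.1233  0.031 ]]
[[ 0.5728 -0.2101  0.0355]]
[[ 0.6418 -0.222   0.0265]]
```

```bash
python3 - <<'E'
from h import *
plan([(.49,.20,.25,-9)])
E
```

```text
16 rows -> [0.4899 0.2    0.2499] yaw -9.291202765560078
-0.01, 0.97, -0.37, 0, -0.01, 0.97, -0.36, 0, -0.02, 0.98, -0.37, 0, -0.01, 0.97, -0.37, 0, -0.01, 0.97, -0.37, 0, -0.01, 0.97, -0.36, 0, -0.01, 0.97, -0.37, 0, -0.02, 0.98, -0.37, 0, -0.01, 0.97, -0.36, 0, -0.01, 0.97, -0.37, 0, -0.01, 0.97, -0.37, 0, -0.02, 0.97, -0.37, 0, -0.01, 0.98, -0.36, 0, -0.01, 0.97, -0.37, 0, -0.01, 0.97, -0.37, 0, -0.01, 0.97, -0.37, 0
```

Emit:
{"op": "move_arm", "data": {
  "commands": [0, 1, -0.38, 0, 0, 1, -0.38, 0, 0, 1, -0.38, 0, 0, 1, -0.38, 0, 0, 1, -0.38, 0, 0, 1, -0.38, 0, 0, 1, -0.38, 0, 0, 1, -0.38, 0, 0, 1, -0.38, 0, 0, 1, -0.38, 0, 0, 1, -0.38, 0, 0, 1, -0.38, 0, 0, 1, -0.38, 0, 0, 1, -0.38, 0, 0, 1, -0.38, 0, 0, 0.6, -0.2, 0, 0, 0, 0, 0]
}}

```text
time: 5.32
eef_pos: [0.4894, 0.2014, 0.2454]
tcp_rot: [0.057, 0.705, -0.057, 0.705]
contact_force: [0.3, 0.5, -0.1]
opening: 0.701
```

```bash
python3 - <<'E'
from h import *
st();snap('b1');st()
E
```

```text
5.33 [0.4894 0.2014 0.2454] yaw -9.28 F [ 0.2664  0.477  -0.0968] open 0.701
5.38 [0.4897 0.2007 0.2453] yaw -9.34 F [-0.0192 -0.0495  0.0536] open 0.7
```

View pics/b1.png

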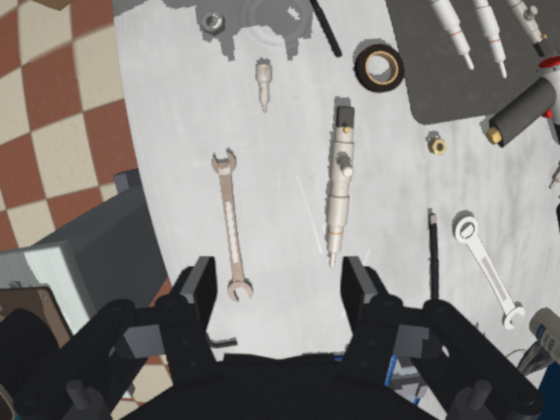

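```bash
python3 - <<'E'
from h import *
im=cv2.imread("pics/b1.png")
a=cv2.resize(im[140:310,200:260],None,fx=3.5,fy=3.5,interpolation=cv2.INTER_CUBIC)
b=cv2.resize(im[100:270,315:375],None,fx=3.5,fy=3.5,interpolation=cv2.INTER_CUBIC)
c=cv2.resize(im[125:170,415:460],None,fx=8,fy=8,interpolation=cv2.INTER_CUBIC)
o=np.zeros((595,800,3),np.uint8);o[:,:210]=a;o[:,215:425]=b;o[:360,430:790]=c
cv2.imwrite('pics/z5.png',o)
E
```

```text
(no output)
```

View pics/z5.png

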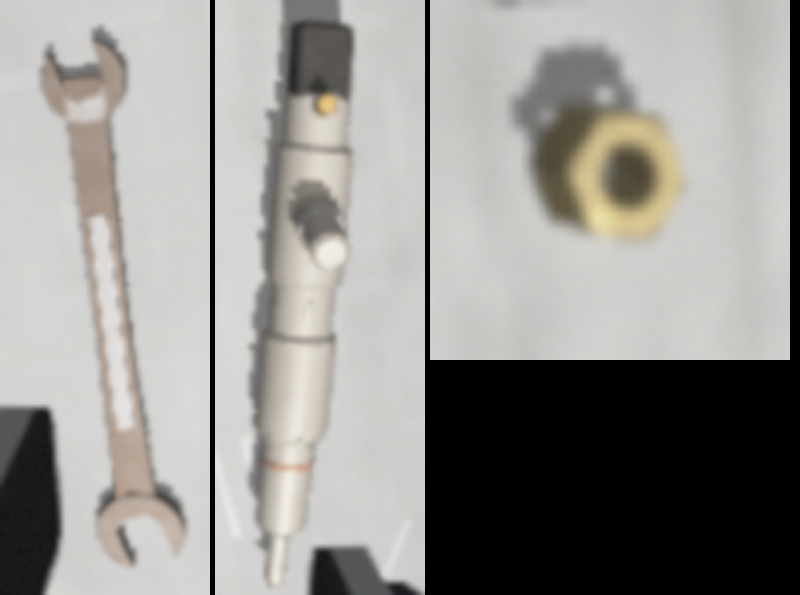

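```bash
cat > m1.py <<'E'
from h import *
pose=load('b1')
def sp(p):return np.array(p)/3.5+[200,140]
def ij(p):return (np.array(p)-[215,0])/3.5+[315,100]
def nu(p):return (np.array(p)-[430,0])/8+[415,125]
def pr(n,A,B,L,z):
    a=p2w('wrist',A,z,pose)[0];b=p2w('wrist',B,z,pose)[0];d=a-b
    print(n,a,b,'mid',(a+b)/2,'len',np.linalg.norm(d),'want',L,'yaw',np.degrees(np.arctan2(-d[0],d[1])))
pr('span',sp((72,36)),sp((157,556)),.199,.006)
pr('shank',sp((92,150)),sp((133,470)),0,.006)
pr('recess',sp((98,217)),sp((122,430)),0,.006)
pr('inj',ij((322,24)),ij((273,586)),.195,.0125)
pr('injbody',ij((314,148)),ij((293,440)),.112,.0125)
print('nut',p2w('wrist',nu((627,176)),.016,pose), p2w('wrist',nu((680,182)),.016,pose))
for q in [(605,115),(662,118),(680,182),(657,240),(600,232),(572,170)]:print(p2w('wrist',nu(q),.016,pose)[0][:2])
E
python3 m1.py
```

```text
span [0.4302 0.2449 0.006 ] [0.4202 0.049  0.006 ] mid [0.4252 0.1469 0.006 ] len 0.19610617636233865 want 0.199 yaw -2.927648204640011
shank [0.4294 0.2062 0.006 ] [0.4191 0.0871 0.006 ] mid [0.4243 0.1466 0.006 ] len 0.1195584955165065 want 0 yaw -4.942384645888476
recess [0.4268 0.1831 0.006 ] [0.4186 0.1037 0.006 ] mid [0.4227 0.1434 0.006 ] len 0.0798083917587974 want 0 yaw -5.900136209597841
inj [0.5771 0.2717 0.0125] [0.5381 0.0809 0.0125] mid [0.5576 0.1763 0.0125] len 0.19476170280757596 want 0.195 yaw -11.53596833382373
injbody [0.569  0.2324 0.0125] [0.5506 0.1352 0.0125] mid [0.5598 0.1838 0.0125] len 0.09898898863995613 want 0.112 yaw -10.706828026587992
nut [[0.6873 0.2135 0.016 ]] [[0.6967 0.2117 0.016 ]]
[0.6842 0.2231]
[0.6942 0.2217]
[0.6967 0.2117]
[0.692  0.2033]
[0.682  0.2056]
[0.6779 0.2154]
```

```bash
python3 - <<'E'
from h import *
plan([(.424,.1465,.05,-5),(.424,.1465,.0155,-5,2)])
E
```

```text
8 rows -> [0.4239 0.1464 0.0501] yaw -4.938689008009312
0.98, -0.32, -0.28, -0.11, 0.97, -0.32, -0.28, -0.11, 0.98, -0.31, -0.29, -0.11, 0.98, -0.32, -0.29, -0.11, 0.97, -0.3, -0.29, -0.11, 0.98, -0.31, -0.3, -0.11, 0.98, -0.3, -0.3, -0.11, 0.97, -0.31, -0.3, -0.11
2 rows -> [0.4239 0.1464 0.0156] yaw -5.038688999421792
0.69, 0, 0, 0.01, 0.69, 0, 0, 0.01
```

Emit:
{"op": "move_arm", "data": {
  "commands": [0.98, -0.32, -0.28, -0.11, 0.98, -0.32, -0.28, -0.11, 0.98, -0.31, -0.29, -0.11, 0.98, -0.31, -0.29, -0.11, 0.98, -0.3, -0.29, -0.11, 0.98, -0.31, -0.3, -0.11, 0.98, -0.3, -0.3, -0.11, 0.98, -0.31, -0.3, -0.11, 0.5, 0, 0, 0, 0, 0, 0, 0],
  "jaw": 40
}}

```text
time: 6.62
eef_pos: [0.4243, 0.1462, 0.0364]
tcp_rot: [0.031, 0.707, -0.031, 0.706]
contact_force: [-0.3, -0.1, -0.4]
opening: 0.467
```

```bash
python3 - <<'E'
from h import *
st();snap('c1');st()
E
```

```text
6.62 [0.4243 0.1462 0.0364] yaw -5.06 F [-0.3006 -0.121  -0.4341] open 0.467
6.67 [0.4251 0.1465 0.0372] yaw -5.04 F [1.0148 1.4246 0.9879] open 0.468
```

View pics/c1.png

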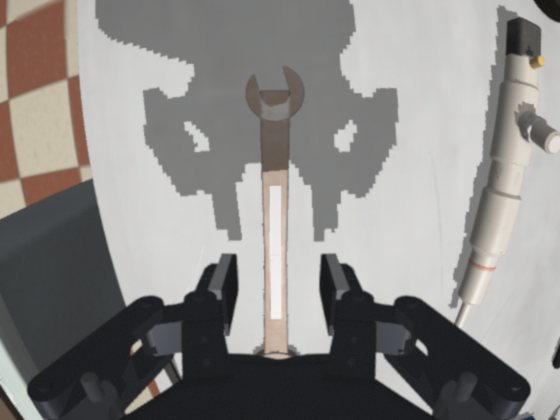

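Emit:
{"op": "move_arm", "data": {
  "commands": [0.42, 0, 0, 0, 0.42, 0, 0, 0, 0, 0, 0, 0]
}}

```text
time: 7.05
eef_pos: [0.4235, 0.1466, 0.0148]
tcp_rot: [0.031, 0.707, -0.031, 0.706]
contact_force: [-0.5, -0.8, 0.7]
opening: 0.467
```

Emit:
{"op": "move_arm", "data": {
  "commands": [0, 0, 0, 0, 0, 0, 0, 0, 0, 0, 0, 0, 0, 0, 0, 0],
  "jaw": 0,
  "force": 50
}}

```text
time: 7.55
eef_pos: [0.4247, 0.1467, 0.0162]
tcp_rot: [0.031, 0.706, -0.031, 0.707]
contact_force: [-0.6, 0.2, 0.3]
opening: 0.159
```

```bash
python3 - <<'E'
from h import *
st();pose=load('c1')
print(p2w('wrist',[(275,186),(276,320),(276,90),(275,170)],.006,pose))
E
```

```text
7.55 [0.4247 0.1467 0.0162] yaw -5.0 F [-0.585   0.1983  0.3334] open 0.159
[[0.4268 0.1841 0.006 ]
 [0.42   0.1034 0.006 ]
 [0.4315 0.2313 0.006 ]
 [0.4275 0.1922 0.006 ]]
```

```bash
python3 - <<'E'
from h import *
plan([(.4245,.1467,.06,-5),(.6418,-.222,.11,-9.77),(.6418,-.222,.045,-9.77)])
E
```

```text
2 rows -> [0.4244 0.1467 0.0599] yaw -5.000352869351187
-0.88, 0, 0, 0, -0.87, 0, -0.01, 0
14 rows -> [ 0.6417 -0.2219  0.11  ] yaw -9.900354431658007
-0.14, -1, 0.71, 0.07, -0.15, -0.99, 0.72, 0.07, -0.14, -0.98, 0.72, 0.07, -0.14, -0.98, 0.73, 0.07, -0.14, -0.98, 0.73, 0.07, -0.15, -0.98, 0.75, 0.07, -0.14, -0.96, 0.74, 0.07, -0.14, -0.97, 0.75, 0.07, -0.14, -0.96, 0.76, 0.07, -0.15, -0.95, 0.77, 0.07, -0.14, -0.95, 0.77, 0.07, -0.14, -0.95, 0.77, 0.07, -0.15, -0.94, 0.79, 0.07, -0.14, -0.93, 0.78, 0.07
3 rows -> [ 0.6418 -0.2219  0.045 ] yaw -9.750354387054497
0.87, 0, 0, -0.01, 0.86, 0, 0, -0.01, 0.87, 0, 0, -0.01
```

Emit:
{"op": "move_arm", "data": {
  "commands": [0, 0, 0, 0, -0.88, 0, 0, 0, -0.88, 0, 0, 0, -0.14, -0.99, 0.71, 0.07, -0.14, -0.99, 0.72, 0.07, -0.14, -0.98, 0.72, 0.07, -0.14, -0.98, 0.73, 0.07, -0.14, -0.98, 0.73, 0.07, -0.14, -0.98, 0.75, 0.07, -0.14, -0.97, 0.75, 0.07, -0.14, -0.97, 0.75, 0.07, -0.14, -0.96, 0.76, 0.07, -0.14, -0.95, 0.77, 0.07, -0.14, -0.95, 0.77, 0.07, -0.14, -0.95, 0.77, 0.07, -0.14, -0.94, 0.78, 0.07, -0.14, -0.93, 0.78, 0.07, 0, 0, 0, 0]
}}

```text
time: 9.8
eef_pos: [0.6422, -0.2238, 0.1086]
tcp_rot: [0.062, 0.704, -0.062, 0.705]
contact_force: [0.0, 0.9, -0.0]
opening: 0.159
```

```bash
python3 - <<'E'
from h import *
st();snap('d1');st()
E
```

```text
9.8 [ 0.6422 -0.2238  0.1086] yaw -10.01 F [ 0.0451  0.8806 -0.0277] open 0.159
9.85 [ 0.6414 -0.2225  0.108 ] yaw -9.97 F [-0.0565  0.4959 -2.1655] open 0.154
```

View pics/d1.png

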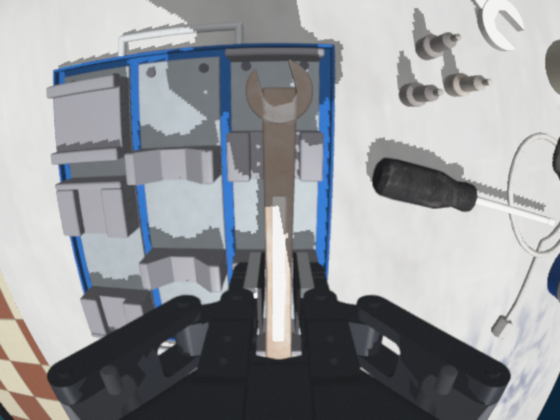

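Emit:
{"op": "move_arm", "data": {
  "commands": [0.8, 0, 0, 0, 0.8, 0, 0, 0, 0.6, 0, 0, 0, 0.4, 0, 0, 0, 0.1, 0, 0, 0, 0, 0, 0, 0]
}}

```text
time: 10.6
eef_pos: [0.642, -0.2221, 0.0416]
tcp_rot: [0.061, 0.704, -0.061, 0.705]
contact_force: [0.1, -0.0, -1.5]
opening: 0.157
```

```bash
python3 - <<'E'
from h import *
st()
E
```

```text
10.6 [ 0.642  -0.2221  0.0416] yaw -9.9 F [ 0.0762 -0.0046 -1.4879] open 0.157
```

Lower 1.5 mm, release, rise.

Emit:
{"op": "move_arm", "data": {
  "commands": [0.06, 0, 0, 0, 0, 0, 0, 0]
}}

```text
time: 10.85
eef_pos: [0.642, -0.2222, 0.0404]
tcp_rot: [0.061, 0.704, -0.061, 0.705]
contact_force: [0.3, -0.1, -0.6]
opening: 0.153
```

Emit:
{"op": "move_arm", "data": {
  "commands": [0, 0, 0, 0, 0, 0, 0, 0, 0, 0, 0, 0],
  "jaw": 34
}}

```text
time: 11.22
eef_pos: [0.6419, -0.2221, 0.0401]
tcp_rot: [0.061, 0.704, -0.061, 0.705]
contact_force: [0.5, -0.2, 0.4]
opening: 0.397
```

Emit:
{"op": "move_arm", "data": {
  "commands": [-0.6, 0, 0, 0, -1, 0, 0, 0, -1, 0, 0, 0, -1, 0, 0, 0, -1, 0, 0, 0]
}}

```text
time: 11.85
eef_pos: [0.642, -0.2221, 0.1571]
tcp_rot: [0.061, 0.704, -0.061, 0.705]
contact_force: [0.1, -1.0, 0.4]
opening: 0.396
```

```bash
python3 - <<'E'
from h import *
st();snap('d2')
# next: hover for nut and short reamer
plan([(.66,.25,.17,-9.3)])
E
```

```text
11.85 [ 0.642  -0.2221  0.1571] yaw -9.9 F [ 0.0523 -1.0419  0.3855] open 0.396
19 rows -> [0.6599 0.25   0.1699] yaw -8.942195373920208
-0.02, 0.99, -0.14, -0.01, -0.02, 0.98, -0.13, -0.01, -0.02, 0.99, -0.14, -0.01, -0.02, 0.99, -0.14, -0.01, -0.03, 0.99, -0.13, -0.01, -0.02, 0.98, -0.13, -0.01, -0.02, 0.99, -0.14, -0.01, -0.02, 0.99, -0.13, -0.01, -0.02, 0.99, -0.13, -0.01, -0.02, 0.98, -0.13, -0.01, -0.02, 0.99, -0.13, -0.01, -0.02, 0.99, -0.12, -0.01, -0.03, 0.99, -0.13, -0.01, -0.02, 0.99, -0.13, -0.01, -0.02, 0.98, -0.12, -0.01, -0.02, 0.99, -0.13, -0.01, -0.02, 0.99, -0.12, -0.01, -0.02, 0.99, -0.13, -0.01, -0.02, 0.99, -0.12, -0.01
```

View pics/d2.png

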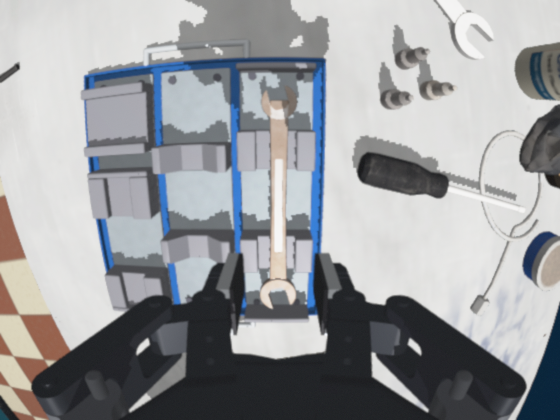

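```bash
python3 - <<'E'
from h import *
plan([(.687,.2135,.10,-39)])
E
```

```text
18 rows -> [0.6869 0.2136 0.1   ] yaw -38.693202722251385
0.13, 0.97, -0.07, 0.32, 0.14, 0.97, -0.1, 0.32, 0.13, 0.97, -0.13, 0.32, 0.14, 0.96, -0.16, 0.32, 0.13, 0.96, -0.18, 0.32, 0.13, 0.95, -0.21, 0.32, 0.14, 0.95, -0.23, 0.32, 0.13, 0.94, -0.26, 0.32, 0.14, 0.93, -0.29, 0.32, 0.13, 0.92, -0.31, 0.32, 0.13, 0.92, -0.34, 0.32, 0.14, 0.9, -0.36, 0.32, 0.13, 0.9, -0.39, 0.32, 0.14, 0.88, -0.42, 0.32, 0.13, 0.87, -0.44, 0.32, 0.13, 0.86, -0.46, 0.32, 0.14, 0.85, -0.49, 0.32, 0.13, 0.83, -0.51, 0.32
```

Emit:
{"op": "move_arm", "data": {
  "commands": [0.13, 0.97, -0.07, 0.32, 0.13, 0.97, -0.1, 0.32, 0.13, 0.97, -0.13, 0.32, 0.13, 0.96, -0.16, 0.32, 0.13, 0.96, -0.18, 0.32, 0.13, 0.95, -0.21, 0.32, 0.13, 0.95, -0.23, 0.32, 0.13, 0.94, -0.26, 0.32, 0.13, 0.93, -0.29, 0.32, 0.13, 0.92, -0.31, 0.32, 0.13, 0.92, -0.34, 0.32, 0.13, 0.9, -0.36, 0.32, 0.13, 0.9, -0.39, 0.32, 0.13, 0.88, -0.42, 0.32, 0.13, 0.87, -0.44, 0.32, 0.13, 0.86, -0.46, 0.32, 0.13, 0.85, -0.49, 0.32, 0.13, 0.83, -0.51, 0.32, 0, 0, 0, 0],
  "jaw": 45
}}

```text
time: 14.28
eef_pos: [0.6841, 0.2164, 0.0963]
tcp_rot: [0.233, 0.667, -0.233, 0.667]
contact_force: [0.5, -0.6, 0.4]
opening: 0.528
```

```bash
python3 - <<'E'
from h import *
st();snap('e1');st()
E
```

```text
14.28 [0.6841 0.2164 0.0963] yaw -38.55 F [ 0.5321 -0.6302  0.4421] open 0.528
14.32 [0.6842 0.2153 0.0964] yaw -38.6 F [0.2825 0.8428 0.493 ] open 0.523
```

View pics/e1.png

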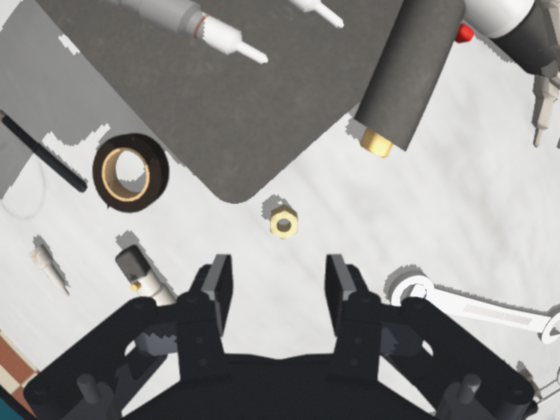

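```bash
python3 - <<'E'
from h import *
pose=load('e1');print(p2w('wrist',[(284,223),(284,229)],.016,pose))
im=cv2.imread("pics/e1.png")
cv2.imwrite('pics/z6.png',cv2.resize(im[190:250,250:320],None,fx=8,fy=8,interpolation=cv2.INTER_CUBIC))
E
```

```text
[[0.6885 0.2147 0.016 ]
 [0.6858 0.2113 0.016 ]]
```

View pics/z6.png

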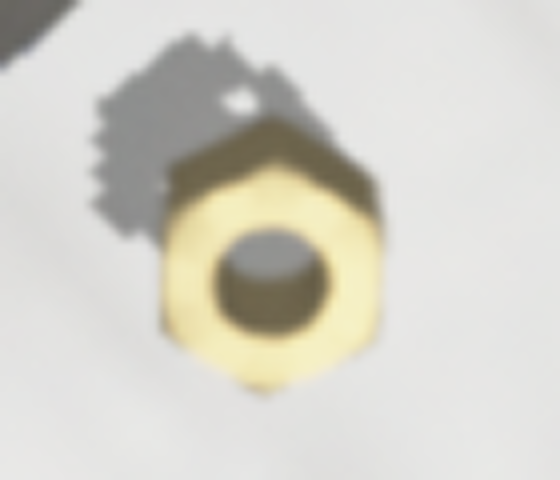

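```bash
python3 - <<'E'
from h import *
plan([(.6878,.2138,.0155,-38.7)])
E
```

```text
4 rows -> [0.6877 0.2137 0.0154] yaw -38.79503238787834
0.81, 0.01, 0.04, 0.01, 0.81, 0.01, 0.04, 0.01, 0.81, 0.01, 0.03, 0.01, 0.81, 0.01, 0.04, 0.01
```

Emit:
{"op": "move_arm", "data": {
  "commands": [0.9, 0, 0.04, 0, 0.9, 0.01, 0.04, 0, 0.9, 0.01, 0.04, 0, 0.5, 0.01, 0.03, 0, 0, 0, 0, 0]
}}

```text
time: 14.95
eef_pos: [0.6873, 0.2129, 0.0148]
tcp_rot: [0.234, 0.668, -0.235, 0.667]
contact_force: [0.7, 0.2, 0.3]
opening: 0.529
```

Emit:
{"op": "move_arm", "data": {
  "commands": [0, 0, 0, 0, 0, 0, 0, 0, 0, 0, 0, 0, 0, 0, 0, 0],
  "jaw": 0,
  "force": 30
}}

```text
time: 15.45
eef_pos: [0.6883, 0.2133, 0.0174]
tcp_rot: [0.235, 0.667, -0.234, 0.668]
contact_force: [-0.4, -0.5, 2.2]
opening: 0.206
```

```bash
python3 - <<'E'
from h import *
st()
plan([(.6878,.2138,.045,-38.7),(.5167,-.1233,.10,-9.77),(.5167,-.1233,.045,-9.77)])
E
```

```text
15.45 [0.6883 0.2133 0.0174] yaw -38.7 F [-0.3631 -0.5384  2.2096] open 0.206
2 rows -> [0.6877 0.2138 0.0449] yaw -38.697796169999286
-0.55, 0, -0.01, 0, -0.55, 0, -0.02, 0
16 rows -> [ 0.5167 -0.1233  0.1   ] yaw -9.89778330743735
-0.14, -0.92, 0.19, -0.36, -0.14, -0.94, 0.17, -0.36, -0.14, -0.93, 0.13, -0.36, -0.13, -0.94, 0.11, -0.36, -0.14, -0.94, 0.07, -0.36, -0.14, -0.94, 0.05, -0.36, -0.14, -0.95, 0.02, -0.36, -0.14, -0.94, -0.02, -0.36, -0.14, -0.95, -0.04, -0.36, -0.14, -0.94, -0.07, -0.36, -0.14, -0.94, -0.1, -0.36, -0.13, -0.94, -0.13, -0.36, -0.14, -0.93, -0.16, -0.36, -0.14, -0.92, -0.19, -0.36, -0.14, -0.92, -0.22, -0.36, -0.14, -0.91, -0.25, -0.36
3 rows -> [ 0.5168 -0.1232  0.045 ] yaw -9.747783145962025
0.73, 0, 0, -0.01, 0.74, 0, 0, -0.01, 0.73, 0, 0, -0.01
```

Emit:
{"op": "move_arm", "data": {
  "commands": [-0.6, 0, 0, 0, -0.6, 0, 0, 0, -0.14, -0.92, 0.19, -0.36, -0.14, -0.94, 0.17, -0.36, -0.14, -0.93, 0.13, -0.36, -0.14, -0.94, 0.11, -0.36, -0.14, -0.94, 0.07, -0.36, -0.14, -0.94, 0.05, -0.36, -0.14, -0.95, 0.02, -0.36, -0.14, -0.94, -0.02, -0.36, -0.14, -0.95, -0.04, -0.36, -0.14, -0.94, -0.07, -0.36, -0.14, -0.94, -0.1, -0.36, -0.14, -0.94, -0.13, -0.36, -0.14, -0.93, -0.16, -0.36, -0.14, -0.92, -0.19, -0.36, -0.14, -0.92, -0.22, -0.36, -0.14, -0.91, -0.25, -0.36, 0, 0, 0, 0]
}}

```text
time: 17.82
eef_pos: [0.517, -0.1251, 0.1038]
tcp_rot: [0.062, 0.704, -0.062, 0.705]
contact_force: [-0.1, 0.6, 0.1]
opening: 0.206
```

```bash
python3 - <<'E'
from h import *
st();snap('f1');st()
plan([(.5167,-.1233,.042,-9.77)])
E
```

```text
17.82 [ 0.517  -0.1251  0.1038] yaw -10.05 F [-0.0759  0.6497  0.0909] open 0.206
17.88 [ 0.5171 -0.1243  0.1034] yaw -10.01 F [0.2569 0.2724 0.148 ] open 0.214
3 rows -> [ 0.5167 -0.1233  0.0419] yaw -9.707387893903382
0.82, 0.01, -0.01, -0.02, 0.82, 0.02, -0.01, -0.02, 0.82, 0.01, -0.01, -0.02
```

View pics/f1.png

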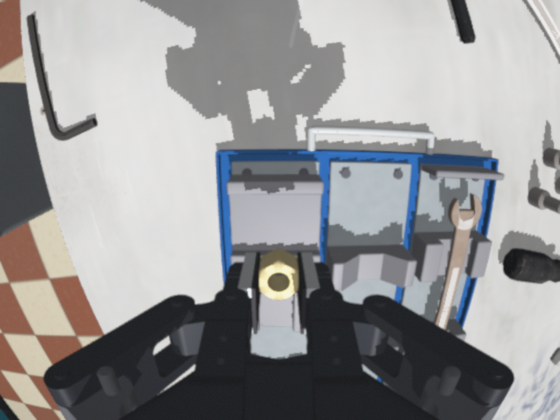

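Emit:
{"op": "move_arm", "data": {
  "commands": [0.9, 0.01, -0.01, -0.02, 0.9, 0.02, -0.01, -0.02, 0.5, 0.01, 0, -0.01, 0.15, 0, 0, 0, 0, 0, 0, 0]
}}

```text
time: 18.5
eef_pos: [0.517, -0.1227, 0.0415]
tcp_rot: [0.059, 0.704, -0.059, 0.705]
contact_force: [0.2, 0.2, 0.1]
opening: 0.205
```

```bash
python3 - <<'E'
from h import *
st()
E
```

```text
18.5 [ 0.517  -0.1227  0.0415] yaw -9.64 F [0.2486 0.1884 0.126 ] open 0.205
```

Emit:
{"op": "move_arm", "data": {
  "commands": [0.06, 0, 0, 0, 0.02, 0, 0, 0, 0, 0, 0, 0]
}}

```text
time: 18.88
eef_pos: [0.5173, -0.1231, 0.0403]
tcp_rot: [0.059, 0.704, -0.06, 0.705]
contact_force: [-1.0, 0.3, 6.5]
opening: 0.207
```

Emit:
{"op": "move_arm", "data": {
  "commands": [0, 0, 0, 0, 0, 0, 0, 0, 0, 0, 0, 0],
  "jaw": 34
}}

```text
time: 19.25
eef_pos: [0.5162, -0.1227, 0.0387]
tcp_rot: [0.06, 0.705, -0.059, 0.704]
contact_force: [0.6, 0.1, -0.6]
opening: 0.4
```

Emit:
{"op": "move_arm", "data": {
  "commands": [-0.6, 0, 0, 0, -1, 0, 0, 0, -1, 0, 0, 0, -1, 0, 0, 0, -0.6, 0, 0, 0, 0, 0, 0, 0]
}}

```text
time: 20.0
eef_pos: [0.5174, -0.1232, 0.1458]
tcp_rot: [0.059, 0.703, -0.06, 0.706]
contact_force: [0.1, 0.2, 0.1]
opening: 0.396
```

```bash
python3 - <<'E'
from h import *
st();snap('f2')
print(p2w('top',[(109.5,245),(163,235)],.005))
plan([(.565,.40,.11,12.4)])
E
```

```text
20.0 [ 0.5174 -0.1232  0.1458] yaw -9.65 F [0.1291 0.2104 0.0559] open 0.396
[[0.5506 0.4447 0.005 ]
 [0.5759 0.3308 0.005 ]]
21 rows -> [0.565  0.3999 0.11  ] yaw 12.401157204170035
0.07, 1, -0.08, -0.21, 0.06, 1, -0.05, -0.21, 0.07, 1, -0.04, -0.21, 0.06, 1, -0.02, -0.21, 0.07, 1, -0.01, -0.21, 0.06, 1, 0.02, -0.21, 0.07, 0.99, 0.03, -0.21, 0.06, 1, 0.05, -0.21, 0.07, 1, 0.07, -0.21, 0.06, 1, 0.09, -0.21, 0.07, 0.99, 0.11, -0.21, 0.06, 0.99, 0.13, -0.21, 0.07, 0.99, 0.14, -0.21, 0.06, 0.99, 0.16, -0.21, 0.07, 0.98, 0.18, -0.21, 0.06, 0.99, 0.2, -0.21, 0.07, 0.97, 0.21, -0.21, 0.07, 0.97, 0.24, -0.21, 0.06, 0.97, 0.25, -0.21, 0.07, 0.97, 0.27, -0.21, 0.06, 0.95, 0.28, -0.21
```

View pics/f2.png

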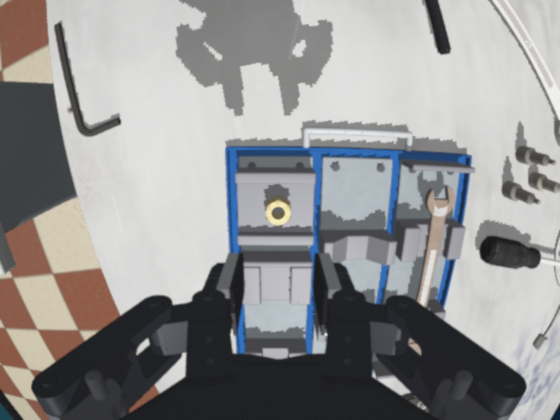

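Emit:
{"op": "move_arm", "data": {
  "commands": [0, 1, -0.08, -0.21, 0, 1, -0.05, -0.21, 0, 1, -0.04, -0.21, 0, 1, -0.02, -0.21, 0, 1, -0.01, -0.21, 0, 1, 0.02, -0.21, 0, 1, 0.03, -0.21, 0, 1, 0.05, -0.21, 0, 1, 0.07, -0.21, 0, 1, 0.09, -0.21, 0.1, 1, 0.11, -0.21, 0.1, 1, 0.13, -0.21, 0.1, 1, 0.14, -0.21, 0.1, 1, 0.16, -0.21, 0.1, 1, 0.18, -0.21, 0.1, 1, 0.2, -0.21, 0.1, 1, 0.21, -0.21, 0.1, 1, 0.24, -0.21, 0.1, 0.97, 0.25, -0.21, 0.1, 0.97, 0.27, -0.21],
  "jaw": 34
}}

```text
time: 22.55
eef_pos: [0.562, 0.3797, 0.1178]
tcp_rot: [-0.07, 0.704, 0.07, 0.703]
contact_force: [-0.3, -0.3, -0.4]
opening: 0.4
```

Emit:
{"op": "move_arm", "data": {
  "commands": [0, 0.95, 0.28, -0.21, 0, 0.5, 0, 0, 0, 0, 0, 0]
}}

```text
time: 22.92
eef_pos: [0.5612, 0.4161, 0.1183]
tcp_rot: [-0.077, 0.703, 0.077, 0.703]
contact_force: [0.3, -0.3, -0.0]
opening: 0.395
```

```bash
python3 - <<'E'
from h import *
st();snap('g1');st()
E
```

```text
22.93 [0.5612 0.4161 0.1183] yaw 12.46 F [ 0.2812 -0.3461 -0.0451] open 0.395
22.98 [0.5614 0.4155 0.1185] yaw 12.42 F [ 1.0351  0.5603 -0.235 ] open 0.396
```

View pics/g1.png

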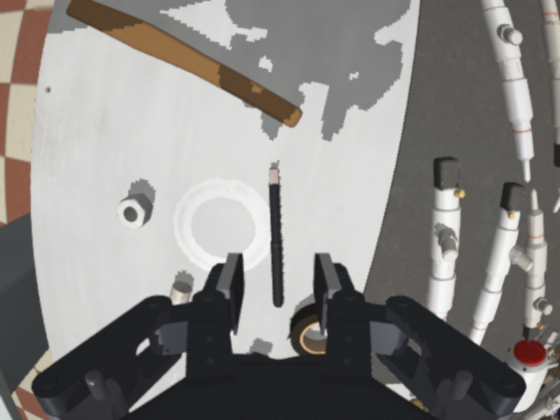

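```bash
python3 - <<'E'
from h import *
pose=load('g1')
e=p2w('wrist',[(274,166),(278.5,304)],.005,pose);print(e,np.linalg.norm(e[0]-e[1]))
d=e[0]-e[1];yaw=np.degrees(np.arctan2(-d[0],d[1]));m=e.mean(0);print(m,yaw)
print('roll',p2w('wrist',[(290,325),(315,305),(305,355)],.02,pose),'tooly',d/np.linalg.norm(d))
plan([(m[0],m[1],.045,yaw),(m[0],m[1],.0155,yaw)])
E
```

```text
[[0.5512 0.4492 0.005 ]
 [0.5807 0.332  0.005 ]] 0.1208811263195117
[0.5659 0.3906 0.005 ] 14.124032080343504
roll [[0.593  0.3223 0.02  ]
 [0.6084 0.3469 0.02  ]
 [0.6148 0.2904 0.02  ]] tooly [-0.244   0.9698  0.    ]
3 rows -> [0.5661 0.3906 0.045 ] yaw 14.072887826182697
0.98, -0.34, -0.01, -0.11, 0.98, -0.33, -0.02, -0.11, 0.98, -0.34, -0.01, -0.11
2 rows -> [0.566  0.3905 0.0155] yaw 14.172887867122313
0.59, 0, 0, -0.01, 0.59, 0, 0, -0.01
```

Emit:
{"op": "move_arm", "data": {
  "commands": [0.98, -0.34, -0.01, -0.11, 0.98, -0.33, -0.02, -0.11, 0.98, -0.34, -0.01, -0.11, 0.6, 0, 0, 0, 0.56, 0, 0, 0, 0, 0, 0, 0]
}}

```text
time: 23.72
eef_pos: [0.5659, 0.3905, 0.0154]
tcp_rot: [-0.087, 0.702, 0.086, 0.701]
contact_force: [-0.1, 0.8, -0.4]
opening: 0.403
```

Emit:
{"op": "move_arm", "data": {
  "commands": [0, 0, 0, 0, 0, 0, 0, 0, 0, 0, 0, 0, 0, 0, 0, 0],
  "jaw": 0,
  "force": 40
}}

```text
time: 24.22
eef_pos: [0.5673, 0.3914, 0.0179]
tcp_rot: [-0.086, 0.701, 0.087, 0.703]
contact_force: [-0.2, 0.8, 4.8]
opening: 0.083
```

```bash
python3 - <<'E'
from h import *
st()
plan([(.566,.3905,.045,14.1),(.4969,-.2386,.11,-9.77),(.4969,-.2386,.045,-9.77)])
E
```

```text
24.23 [0.5673 0.3914 0.0179] yaw 14.06 F [-0.1924  0.8005  4.8432] open 0.083
2 rows -> [0.5659 0.3905 0.0451] yaw 14.057085949238251
-0.54, -0.01, -0.03, 0, -0.55, -0.01, -0.03, 0
26 rows -> [ 0.4968 -0.2385  0.11  ] yaw -9.342942440752772
-0.1, -0.91, -0.34, 0.18, -0.1, -0.92, -0.32, 0.18, -0.1, -0.92, -0.31, 0.18, -0.1, -0.93, -0.29, 0.18, -0.11, -0.93, -0.28, 0.18, -0.1, -0.94, -0.27, 0.18, -0.1, -0.94, -0.25, 0.18, -0.1, -0.95, -0.24, 0.18, -0.1, -0.94, -0.22, 0.18, -0.1, -0.96, -0.2, 0.18, -0.1, -0.95, -0.19, 0.18, -0.1, -0.96, -0.18, 0.18, -0.11, -0.96, -0.16, 0.18, -0.1, -0.96, -0.15, 0.18, -0.1, -0.97, -0.13, 0.18, -0.1, -0.96, -0.11, 0.18, -0.1, -0.97, -0.1, 0.18, -0.1, -0.97, -0.09, 0.18, -0.1, -0.97, -0.07, 0.18, -0.1, -0.97, -0.05, 0.18, -0.11, -0.98, -0.04, 0.18, -0.1, -0.97, -0.02, 0.18, -0.1, -0.97, -0.01, 0.18, -0.1, -0.98, 0, 0.18, -0.1, -0.97, 0.03, 0.18, -0.1, -0.97, 0.03, 0.18
3 rows -> [ 0.4969 -0.2387  0.045 ] yaw -9.7929425571237
0.87, 0, 0, 0.03, 0.86, 0, 0, 0.03, 0.87, -0.01, 0, 0.03
```

Emit:
{"op": "move_arm", "data": {
  "commands": [-0.8, 0, 0, 0, -1, 0, 0, 0, -1, -0.5, -0.2, 0, -0.9, -0.91, -0.34, 0.18, 0, -0.92, -0.32, 0.18, 0, -0.92, -0.31, 0.18, 0, -0.93, -0.29, 0.18, 0, -0.93, -0.28, 0.18, 0, -0.94, -0.27, 0.18, 0, -0.94, -0.25, 0.18, 0, -0.95, -0.24, 0.18, 0, -0.95, -0.22, 0.18, 0, -0.96, -0.2, 0.18, 0, -0.96, -0.19, 0.18, 0, -0.96, -0.18, 0.18, 0, -0.96, -0.16, 0.18, 0, -0.96, -0.15, 0.18, 0, -0.96, -0.13, 0.18, 0, -0.96, -0.11, 0.18, 0, -0.97, -0.1, 0.18]
}}

```text
time: 26.72
eef_pos: [0.5191, -0.0354, 0.1089]
tcp_rot: [0.008, 0.707, -0.008, 0.707]
contact_force: [-0.4, 0.2, -0.1]
opening: 0.083
```

```bash
python3 - <<'E'
from h import *
st()
plan([(.4969,-.2386,.11,-9.77)])
E
```

```text
26.73 [ 0.5191 -0.0354  0.1089] yaw -1.32 F [-0.391   0.2167 -0.0719] open 0.083
9 rows -> [ 0.4968 -0.2387  0.1101] yaw -9.872564799518784
-0.01, -0.91, -0.08, 0.19, 0, -0.9, -0.06, 0.19, -0.01, -0.91, -0.05, 0.19, 0, -0.91, -0.03, 0.19, -0.01, -0.9, -0.02, 0.19, 0, -0.91, 0, 0.19, -0.01, -0.91, 0.01, 0.19, 0, -0.91, 0.03, 0.19, -0.01, -0.91, 0.04, 0.19
```

Emit:
{"op": "move_arm", "data": {
  "commands": [0, -0.91, -0.08, 0.19, 0, -0.9, -0.06, 0.19, 0, -0.91, -0.05, 0.19, 0, -0.91, -0.03, 0.19, 0, -0.9, -0.02, 0.19, 0, -0.9, 0, 0.19, 0, -0.9, 0.01, 0.19, 0, -0.9, 0.03, 0.19, 0, -0.7, 0.04, 0.19, 0, 0, 0, 0]
}}

```text
time: 27.98
eef_pos: [0.4983, -0.2326, 0.1091]
tcp_rot: [0.061, 0.704, -0.061, 0.704]
contact_force: [0.3, -0.1, -0.1]
opening: 0.083
```

```bash
python3 - <<'E'
from h import *
st();snap('k1');st()
plan([(.4969,-.2386,.042,-9.77)])
E
```

```text
27.98 [ 0.4983 -0.2326  0.1091] yaw -9.93 F [ 0.253  -0.0939 -0.1384] open 0.083
28.02 [ 0.4983 -0.2317  0.1089] yaw -9.87 F [ 0.0415  0.6278 -0.1488] open 0.079
3 rows -> [ 0.4968 -0.2385  0.0419] yaw -9.722479624603627
0.89, -0.09, 0, -0.01, 0.89, -0.1, 0, -0.01, 0.9, -0.09, -0.01, -0.01
```

View pics/k1.png

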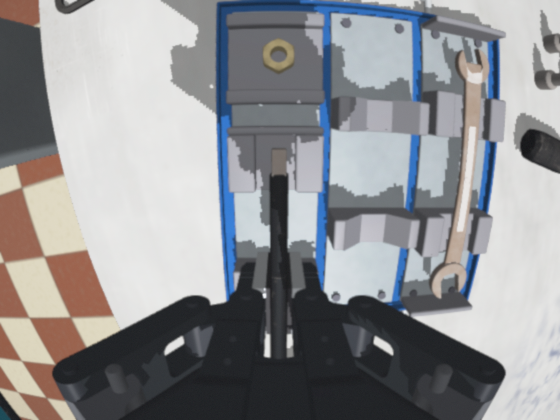

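Emit:
{"op": "move_arm", "data": {
  "commands": [0.9, -0.09, 0, 0, 0.9, -0.1, 0, 0, 0.5, -0.09, -0.01, 0, 0.35, 0, 0, 0, 0, 0, 0, 0]
}}

```text
time: 28.65
eef_pos: [0.497, -0.2379, 0.0424]
tcp_rot: [0.061, 0.705, -0.06, 0.704]
contact_force: [0.4, 0.2, -0.4]
opening: 0.075
```

```bash
python3 - <<'E'
from h import *
st()
E
```

```text
28.65 [ 0.497  -0.2379  0.0424] yaw -9.79 F [ 0.4207  0.2272 -0.4131] open 0.075
```

Emit:
{"op": "move_arm", "data": {
  "commands": [0.06, 0, 0, 0, 0.03, 0, 0, 0, 0, 0, 0, 0]
}}

```text
time: 29.02
eef_pos: [0.4974, -0.2384, 0.0409]
tcp_rot: [0.06, 0.704, -0.061, 0.705]
contact_force: [0.3, 0.4, -0.9]
opening: 0.081
```

Emit:
{"op": "move_arm", "data": {
  "commands": [0, 0, 0, 0, 0, 0, 0, 0, 0, 0, 0, 0],
  "jaw": 28
}}

```text
time: 29.4
eef_pos: [0.4973, -0.2384, 0.0407]
tcp_rot: [0.06, 0.704, -0.06, 0.705]
contact_force: [-0.2, 0.6, 0.2]
opening: 0.328
```

Emit:
{"op": "move_arm", "data": {
  "commands": [-0.6, 0, 0, 0, -1, 0, 0, 0, -1, 0, 0, 0, -1, 0, 0, 0, -0.6, 0, 0, 0, 0, 0, 0, 0]
}}

```text
time: 30.15
eef_pos: [0.498, -0.2388, 0.1474]
tcp_rot: [0.06, 0.703, -0.061, 0.706]
contact_force: [-0.3, -1.0, 0.4]
opening: 0.331
```

```bash
python3 - <<'E'
from h import *
st();snap('k2')
plan([(.5613,.1944+.04,.14,-11.2)])
E
```

```text
30.15 [ 0.498  -0.2388  0.1474] yaw -9.8 F [-0.2665 -1.0322  0.4024] open 0.331
20 rows -> [0.5612 0.2344 0.14  ] yaw -10.798840830900271
0.01, 0.95, -0.03, 0.01, 0.01, 0.96, -0.04, 0.01, 0.01, 0.95, -0.04, 0.01, 0.02, 0.95, -0.03, 0.01, 0.01, 0.96, -0.04, 0.01, 0.01, 0.95, -0.04, 0.01, 0.01, 0.95, -0.04, 0.01, 0.01, 0.96, -0.04, 0.01, 0.01, 0.95, -0.04, 0.01, 0.02, 0.95, -0.05, 0.01, 0.01, 0.96, -0.04, 0.01, 0.01, 0.95, -0.04, 0.01, 0.01, 0.95, -0.05, 0.01, 0.01, 0.96, -0.04, 0.01, 0.01, 0.95, -0.05, 0.01, 0.02, 0.95, -0.05, 0.01, 0.01, 0.95, -0.05, 0.01, 0.01, 0.96, -0.04, 0.01, 0.01, 0.95, -0.05, 0.01, 0.01, 0.95, -0.06, 0.01
```

View pics/k2.png

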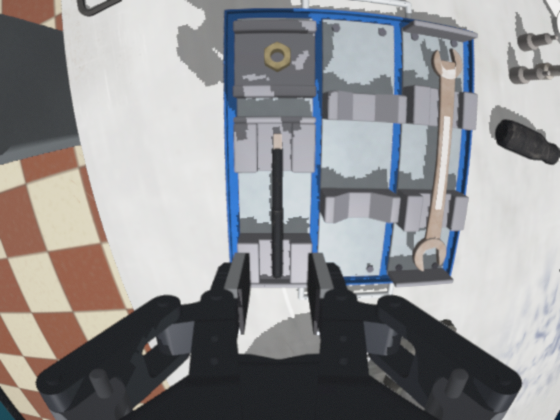

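Reamer is centred in its slot (277,135)–(278,275). Now the injector.

Emit:
{"op": "move_arm", "data": {
  "commands": [0, 0.95, -0.04, 0.01, 0, 0.95, -0.04, 0.01, 0, 0.95, -0.04, 0.01, 0, 0.95, -0.04, 0.01, 0, 0.95, -0.04, 0.01, 0, 0.95, -0.04, 0.01, 0, 0.95, -0.04, 0.01, 0, 0.95, -0.04, 0.01, 0, 0.95, -0.04, 0.01, 0, 0.95, -0.04, 0.01, 0, 0.95, -0.04, 0.01, 0, 0.95, -0.04, 0.01, 0, 0.95, -0.04, 0.01, 0, 0.95, -0.04, 0.01, 0, 0.95, -0.04, 0.01, 0, 0.95, -0.05, 0.01, 0, 0.95, -0.05, 0.01, 0, 0.95, -0.05, 0.01, 0, 0.95, -0.05, 0.01, 0, 0, 0, 0],
  "jaw": 55
}}

```text
time: 32.7
eef_pos: [0.5569, 0.2103, 0.1439]
tcp_rot: [0.065, 0.705, -0.066, 0.703]
contact_force: [-0.6, -0.7, 0.7]
opening: 0.645
```

```bash
python3 - <<'E'
from h import *
st();snap('n1');st()
E
```

```text
32.7 [0.5569 0.2103 0.1439] yaw -10.63 F [-0.5658 -0.6521  0.6524] open 0.645
32.75 [0.557  0.2095 0.144 ] yaw -10.68 F [-0.2394  0.2394 -0.1198] open 0.639
```

View pics/n1.png

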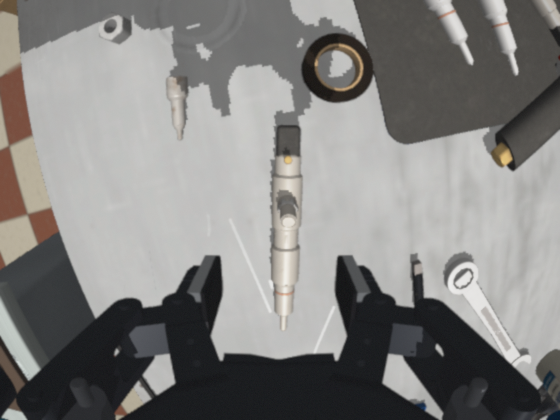

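```bash
python3 - <<'E'
from h import *
pose=load('n1')
e=p2w('wrist',[(288.5,127),(283,328)],.0125,pose);print(e,np.linalg.norm(e[0]-e[1]))
b=p2w('wrist',[(287.5,178),(285.5,284)],.0125,pose);print(b)
d=b[0]-b[1];print(np.degrees(np.arctan2(-d[0],d[1])))
d=e[0]-e[1];d/=np.linalg.norm(d);print(np.degrees(np.arctan2(-d[0],d[1])))
m=e[1]+.116*d;print(m,e[0]-.079*d)
plan([(m[0],m[1],.0165,-11.2)])
E
```

```text
[[0.5769 0.271  0.0125]
 [0.5386 0.0843 0.0125]] 0.19055571967116347
[[0.5687 0.2304 0.0125]
 [0.5499 0.1342 0.0125]]
-11.109910447986767
-11.612949851709882
[0.5619 0.198  0.0125] [0.561  0.1936 0.0125]
6 rows -> [0.5618 0.1979 0.0165] yaw -11.27549979068062
0.85, -0.07, 0.05, 0.02, 0.85, -0.07, 0.05, 0.02, 0.85, -0.06, 0.05, 0.02, 0.85, -0.07, 0.05, 0.02, 0.85, -0.07, 0.05, 0.02, 0.85, -0.07, 0.04, 0.02
```

Emit:
{"op": "move_arm", "data": {
  "commands": [0.9, -0.1, 0.06, 0.02, 0.9, -0.1, 0.06, 0.02, 0.9, -0.1, 0.06, 0.02, 0.9, -0.1, 0.05, 0.02, 0.9, -0.12, 0.05, 0.02, 0.6, 0, 0, 0, 0, 0, 0, 0]
}}

```text
time: 33.62
eef_pos: [0.561, 0.1945, 0.0165]
tcp_rot: [0.069, 0.705, -0.07, 0.702]
contact_force: [0.4, 0.6, 0.3]
opening: 0.645
```

```bash
python3 - <<'E'
from h import *
st();snap('n2')
E
```

```text
33.62 [0.561  0.1945 0.0165] yaw -11.29 F [0.3916 0.5753 0.3157] open 0.645
```

View pics/n2.png

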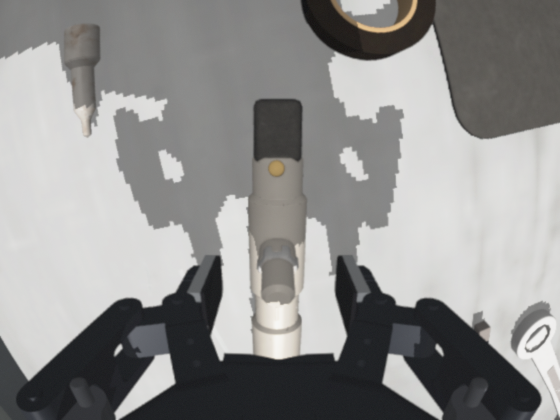

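Emit:
{"op": "move_arm", "data": {
  "commands": [0, 0, 0, 0, 0, 0, 0, 0, 0, 0, 0, 0, 0, 0, 0, 0, 0, 0, 0, 0],
  "jaw": 0,
  "force": 80
}}

```text
time: 34.3
eef_pos: [0.5623, 0.1956, 0.0195]
tcp_rot: [0.069, 0.704, -0.069, 0.704]
contact_force: [-4.6, 0.2, 6.1]
opening: 0.265
```

```bash
python3 - <<'E'
from h import *
st()
plan([(.561,.1945,.12,-11.2),(.5728,-.2101,.12,-9.77)])
E
```

```text
34.3 [0.5623 0.1956 0.0195] yaw -11.25 F [-4.6173  0.2085  6.09  ] open 0.265
5 rows -> [0.5611 0.1945 0.12  ] yaw -11.245947923711821
-0.8, -0.01, -0.01, 0, -0.81, -0.01, -0.01, 0, -0.8, -0.01, -0.01, 0, -0.8, -0.01, -0.01, 0, -0.81, -0.01, 0, 0
16 rows -> [ 0.5729 -0.2101  0.1199] yaw -9.645947934891138
0, -0.99, 0.23, -0.02, 0, -0.98, 0.22, -0.02, 0, -0.99, 0.22, -0.02, 0, -0.99, 0.22, -0.02, 0, -0.99, 0.22, -0.02, 0, -0.98, 0.22, -0.02, 0, -0.99, 0.22, -0.02, 0, -0.99, 0.21, -0.02, 0, -0.99, 0.21, -0.02, 0, -0.99, 0.21, -0.02, 0, -0.99, 0.21, -0.02, 0, -0.99, 0.21, -0.02, 0, -0.99, 0.2, -0.02, 0, -1, 0.21, -0.02, 0, -0.99, 0.2, -0.02, 0, -0.99, 0.2, -0.02
```

Emit:
{"op": "move_arm", "data": {
  "commands": [-0.4, 0, 0, 0, -0.9, 0, 0, 0, -0.9, 0, 0, 0, -0.9, 0, 0, 0, -0.9, -0.5, 0.1, 0, 0, -0.97, 0.23, -0.02, 0, -0.97, 0.22, -0.02, 0, -0.97, 0.22, -0.02, 0, -0.97, 0.22, -0.02, 0, -0.97, 0.22, -0.02, 0, -0.97, 0.22, -0.02, 0, -0.97, 0.22, -0.02, 0, -0.97, 0.21, -0.02, 0, -0.97, 0.21, -0.02, 0, -0.97, 0.21, -0.02, 0, -0.97, 0.21, -0.02, 0, -0.97, 0.21, -0.02, 0, -0.97, 0.2, -0.02, 0, -0.97, 0.2, -0.02]
}}

```text
time: 36.67
eef_pos: [0.5727, -0.1655, 0.1172]
tcp_rot: [0.061, 0.705, -0.061, 0.704]
contact_force: [0.4, 0.2, -5.1]
opening: 0.264
```

Emit:
{"op": "move_arm", "data": {
  "commands": [0, -0.97, 0.2, -0.02, 0, -0.6, 0.1, -0.02, 0, 0, 0, 0, 0, 0, 0, 0]
}}

```text
time: 37.17
eef_pos: [0.5739, -0.2041, 0.1177]
tcp_rot: [0.06, 0.705, -0.059, 0.704]
contact_force: [0.1, 0.2, -6.1]
opening: 0.26
```

```bash
python3 - <<'E'
from h import *
st();snap('q1');st()
plan([(.5728,-.2101,.045,-9.77)])
E
```

```text
37.17 [ 0.5739 -0.2041  0.1177] yaw -9.63 F [ 0.1429  0.1616 -6.0622] open 0.26
37.23 [ 0.574  -0.204   0.1178] yaw -9.61 F [ 0.8261 -0.1504 -4.6019] open 0.262
3 rows -> [ 0.5729 -0.2101  0.045 ] yaw -9.761078315277713
0.97, -0.08, 0, 0.01, 0.97, -0.09, 0, 0.01, 0.97, -0.08, 0, 0.01
```

View pics/q1.png

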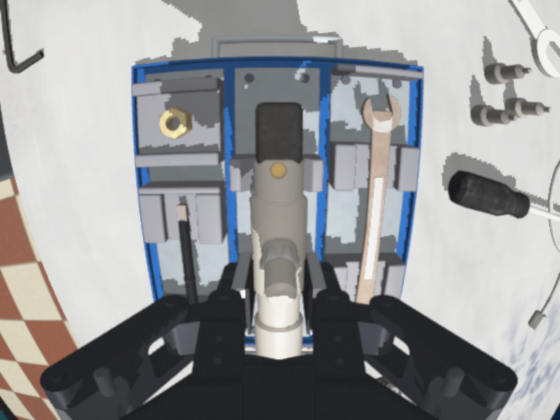

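Emit:
{"op": "move_arm", "data": {
  "commands": [0.9, -0.08, 0, 0.01, 0.9, -0.09, 0, 0.01, 0.7, -0.08, 0, 0.01, 0.3, 0, 0, 0, 0, 0, 0, 0]
}}

```text
time: 37.85
eef_pos: [0.5731, -0.2107, 0.0477]
tcp_rot: [0.06, 0.705, -0.06, 0.704]
contact_force: [0.5, 0.2, -4.4]
opening: 0.265
```

```bash
python3 - <<'E'
from h import *
st()
E
```

```text
37.85 [ 0.5731 -0.2107  0.0477] yaw -9.78 F [ 0.5181  0.2349 -4.3697] open 0.265
```

Emit:
{"op": "move_arm", "data": {
  "commands": [0.1, 0, 0, 0, 0.07, 0, 0, 0, 0, 0, 0, 0]
}}

```text
time: 38.22
eef_pos: [0.5733, -0.2112, 0.0441]
tcp_rot: [0.06, 0.704, -0.06, 0.705]
contact_force: [0.2, 0.0, -4.5]
opening: 0.264
```

Emit:
{"op": "move_arm", "data": {
  "commands": [0.05, 0, 0, 0, 0.04, 0, 0, 0, 0, 0, 0, 0]
}}

```text
time: 38.6
eef_pos: [0.5734, -0.2113, 0.0427]
tcp_rot: [0.06, 0.704, -0.06, 0.705]
contact_force: [-3.2, 1.7, 2.4]
opening: 0.265
```

Emit:
{"op": "move_arm", "data": {
  "commands": [0, 0, 0, 0, 0, 0, 0, 0, 0, 0, 0, 0, 0, 0, 0, 0],
  "jaw": 40
}}

```text
time: 39.1
eef_pos: [0.5733, -0.2112, 0.0417]
tcp_rot: [0.06, 0.704, -0.06, 0.705]
contact_force: [-0.1, 0.3, -0.8]
opening: 0.468
```

Emit:
{"op": "move_arm", "data": {
  "commands": [-0.5, 0, 0, 0, -1, 0, 0, 0, -1, 0, 0, 0, -1, 0, 0, 0, -1, 0, 0, 0, -1, 0.4, 0, 0, 0, 0.5, 0, 0, 0, 0, 0, 0]
}}

```text
time: 40.1
eef_pos: [0.5767, -0.1878, 0.1784]
tcp_rot: [0.06, 0.705, -0.06, 0.704]
contact_force: [0.0, -0.5, -0.3]
opening: 0.47
```

```bash
python3 - <<'E'
from h import *
st();snap('r1')
E
```

```text
40.1 [ 0.5767 -0.1878  0.1784] yaw -9.72 F [ 0.0135 -0.4581 -0.3271] open 0.47
```

View pics/r1.png

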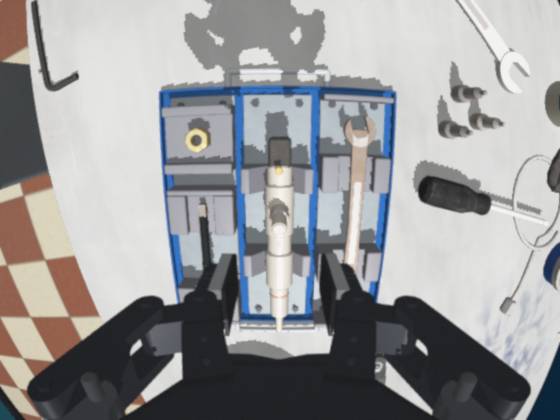

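Emit:
{"op": "move_arm", "data": {
  "commands": [-1, 0.8, 0, 0, -1, 0.8, 0, 0, -1, 0.8, 0, 0, 0, 0, 0, 0, 0, 0, 0, 0]
}}

```text
time: 40.78
eef_pos: [0.5864, -0.1302, 0.2519]
tcp_rot: [0.061, 0.706, -0.06, 0.703]
contact_force: [0.5, 0.2, -1.2]
opening: 0.464
```

```bash
python3 - <<'E'
from h import *
st();pose,im=snap('s1');t=np.load('tray.npy')
o=im[:,:,::-1].copy()
def ln(k,a,b,col=(0,0,255)):
    q=np.round(w2p('wrist',Wm(t,k,[a,b]),pose)).astype(int);print(k,q.tolist());cv2.line(o,tuple(map(int,q[0])),tuple(map(int,q[1])),col,1)
ln(0,[0,.079,.0325],[0,-.116,.0325]);ln(1,[0,.0995,.0245],[0,-.0995,.0245]);ln(-1,[0,.0195,.025],[0,-.1015,.025]);ln(-1,[0,.087,.036],[0,.065,.036]);ln(-1,[-.0095,.076,.036],[.0095,.076,.036])
b=np.hstack([cv2.resize(im[60:320,130:400,::-1],None,fx=1.48,fy=1.48,interpolation=cv2.INTER_CUBIC),cv2.resize(o[60:320,130:400],None,fx=1.48,fy=1.48,interpolation=cv2.INTER_CUBIC)])
cv2.imwrite('pics/s1o.png',b)
cv2.imwrite('pics/s1top.png',ctrl.read_camera('top')[:,:,::-1]);cv2.imwrite('pics/s1scene.png',ctrl.read_camera('scene')[:,:,::-1])
a=cv2.imread('pics/s1scene.png')
cv2.imwrite('pics/s1sc.png',cv2.resize(a[150:250,310:480],None,fx=4.5,fy=4.5,interpolation=cv2.INTER_CUBIC))
E
```

```text
40.77 [ 0.5864 -0.1302  0.2519] yaw -9.81 F [ 0.4709  0.2088 -1.1759] open 0.464
0 [[278, 185], [278, 331]]
1 [[342, 165], [331, 316]]
-1 [[219, 233], [226, 318]]
-1 [[214, 178], [215, 198]]
-1 [[206, 188], [223, 188]]
```

View pics/s1o.png

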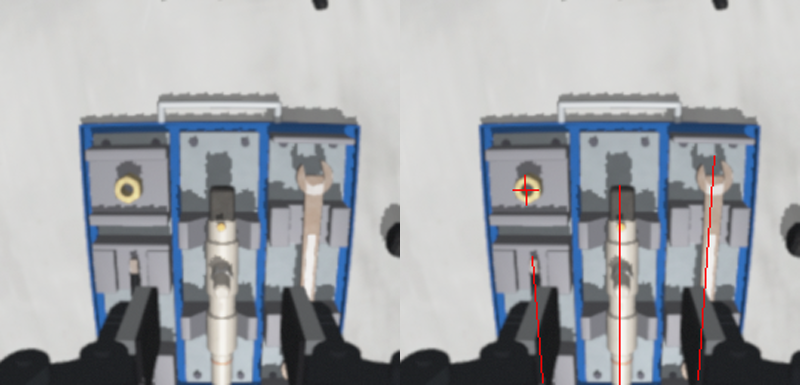

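View pics/s1sc.png

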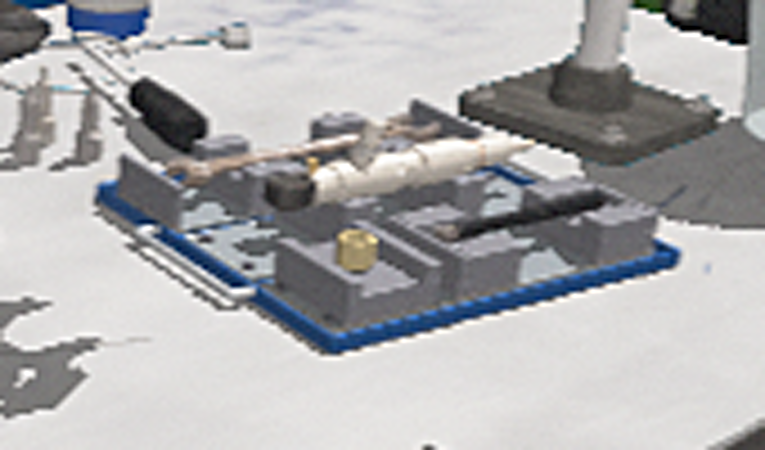

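View pics/s1top.png

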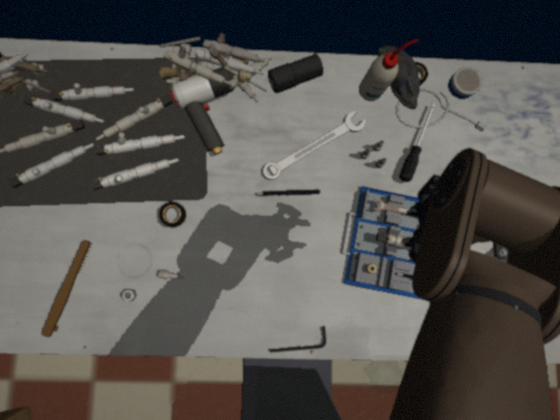

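```bash
python3 - <<'E'
from h import *
st();print(ctrl.sign_off())
E
```

```text
40.92 [ 0.5863 -0.1304  0.252 ] yaw -9.85 F [ 0.4173 -0.4615  0.3273] open 0.472
the job is handed in; nothing more can be done
None
```

The tray is made up and handed in at 40.9 s. The short spanner is in its rest, the small nut on its seat, the short reamer in its slot and the injector in the V saddles. I placed them in that order, each gripped at its middle and released once down.

**Centring:** In the last wrist picture, all four parts sit within about 2 mm of where they should be, though the gripper hid the near ends of the spanner and reamer. Clear views of those two after release showed each lying straight in its place.

**Seating:** The scene picture shows the injector, reamer and nut down. The injector met its saddles with only a few newtons of contact force. I could not measure seated heights directly.

**Parts to leave:** The long spanner, long reamer and large nut show at the same pixels in the top camera as at the start.

No check failed or disagreed.

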